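# Load the slide dryer and switch it on

### The arm

A 6-joint arm with a two-finger parallel gripper is mounted at the origin on the work surface. World frame = base frame: x ahead of the robot, y to its left, z up, the work surface at z = 0. Lengths are in m, angles in rad, forces in N, time in s.
With the tool pointing down it reaches from about 0.375 to 0.975 m from the base axis. Payload 3.8 kg.
Tool frame: the origin (TCP) lies where the fingers leave the gripper's body, on its centre line; the fingertips stand 73 mm ahead of it and the grasp point (between the pads) lies 54 mm ahead of it; z points along the fingers, y is the line along which they close (so a half turn about z gives the same grasp; the last joint's range is limited). The gripper opens to 85 mm and grips with 20 to 120 N. Pads are 22 mm wide; open, the fingers measure 114 mm over their backs; the gripper's body (76 mm by 85 mm) begins 54 mm behind the grasp point. The pads swing forward as they close: fully open they stand 13 mm farther back than shut.
Start: joints at [1.24, 0.264, 1.604, -0, 1.274, -0.037], TCP at [0.195, 0.646, 0.304] pointing down, gripper open.
Joint ranges: [-2.63, 2.63], [-0.94, 2.18], [0.31, 2.57], [-1.31, 4.45], [0, 2.66], [-2.55, 2.55]. Speed limits (rad/s): [2.57, 2.57, 3.14, 3.14, 3.14, 3.14].

### API

Orientations are given as a rotation vector (axis times angle).
In Python, from workcell import read_state, viewer, bot gives the robot as it stands.
- The arm moves only by the tool jog_arm, never from a script. Its argument "increments" is a list that holds one entry, the list of rows, each a list of 7 numbers: the shift along the tool's x, y, z in units of 30 mm (1.0 is 30 mm), then the turn, a rotation vector about the tool's x, y, z in units of 6 degrees (1.0 is 6 degrees), then the opening, from -1 (shut) to 1 (fully open). A call has exactly 5 rows; each row shifts and turns the commanded pose from where the row before left it, along the tool's axes as they then stand; what a row does not reach is not made up. A row lasts 1/12 s, in which the tool goes at most 41.7 mm and 7.16 degrees, less where a joint would pass 70% of its speed; a pose out of reach is approached as far as the arm can. A call is refused whole if a number of a shift passes 1 or a number of a turn 1, either way. A call with a gripper value outside its range is refused whole. The fingers move at their own pace and stop on an object; "force" is the grip in N (left out, the last holds). Time passes only in rows, so rows that do not move let the fingers close, or fill a call up. It gives the time, the measured TCP pose, the force, the opening and the grip force at its end, in the units of the state.
- read_state(): the state, without advancing time (a new reading comes with each control period).
- viewer.read_camera(name): name is "scene" or "top" or "wrist"; returns (picture, depth): 384x512x3 uint8, blue, green, red; 384x512 float32, m along the optical axis (not along the pixel's ray), 0 where there is no reading.
- viewer.camera_params(name): a dict with "fx", "fy", "cx", "cy" (pixels), "k1" (the pictures are not rectified: a ray, as slopes to the right and down, at radius r is drawn at 1 + k1 r^2 times it, then the intrinsics apply), "R" (3x3) and "t" (3): a world point X has camera coordinates R X + t; the wrist camera has in their place "hand_eye" (4x4, takes a point from camera to tool coordinates, whose origin is the TCP and whose axes are the flange's). Camera axes: x right, y down, z forward; pixel columns grow to the right and rows downward; lengths in m; the calibration is good to about 2 mm. A picture is of the moment at which its call begins: read the wrist's pose just before it. camera_params takes no time and is no camera call.
- bot.finish_job(): hands the job in; it is judged then, once.
The state is a dict: "time": time; "q": joint angles; "joint_vel": joint speeds; "joint_torque": joint torques, N m; "tool_pos": TCP position; "tcp_rot": TCP orientation; "wrist_force": force on the tool from outside, world axes, zero at the start; "torque": the same for the moment, N m; "width": opening from 0.0 (shut) to 1.0 (fully open); "grip_force": force on a finger pad.
Only numpy, scipy, OpenCV 4.12 (cv2) and the standard library are available. Lean on these libraries where they do the work, as an engineer would, in place of code of your own. Each camera call takes 0.05 s, during which the arm holds its last target. There are 200 camera calls.

### The job

The slide cases and stirring rods have just been rinsed: lay every white slide case lengthwise on a blue sloping rib of the drying rack, one to a rib, flat, centred on the rib and clear of its end lip, and drop every yellow rod end-down into a grey well of the rod holder, one to a well, down to the floor of the well. When all of them are in place, throw the dryer's green-balled switch fully over to on, away from the robot. Leave the bottles, dish, beaker and other things where they are.

Things in the scene. Friction and masses are not known exactly. Their poses are not given: they have to be found in the camera images.
- rack: Drying rack, fixed: white bed 120 x 300 mm, 12 mm tall, origin at the centre of its underside. Four narrow blue ribs (24 mm wide) stand on it in a row along its y axis, 75 mm apart, each rising away from the robot (along the rack's +x) at 25 degrees.
- rib0: Blue rib 96 x 24 mm, a bar 8 mm thick on two posts. Origin: centre of its sloping top face, 75 mm above the table; x up the slope (25 degrees), z square off the face. A lip 6 mm thick stands 8 mm above the face at the low end (inner side at x = -42 mm). A case lies along it, overhanging 6 mm on both sides, its centre 8 mm above the face and 0 to 10 mm up-slope of the origin.
- rib1: Blue rib 96 x 24 mm, a bar 8 mm thick on two posts. Origin: centre of its sloping top face, 75 mm above the table; x up the slope (25 degrees), z square off the face. A lip 6 mm thick stands 8 mm above the face at the low end (inner side at x = -42 mm). A case lies along it, overhanging 6 mm on both sides, its centre 8 mm above the face and 0 to 10 mm up-slope of the origin.
- rib2: Blue rib 96 x 24 mm, a bar 8 mm thick on two posts. Origin: centre of its sloping top face, 75 mm above the table; x up the slope (25 degrees), z square off the face. A lip 6 mm thick stands 8 mm above the face at the low end (inner side at x = -42 mm). A case lies along it, overhanging 6 mm on both sides, its centre 8 mm above the face and 0 to 10 mm up-slope of the origin.
- rib3: Blue rib 96 x 24 mm, a bar 8 mm thick on two posts. Origin: centre of its sloping top face, 75 mm above the table; x up the slope (25 degrees), z square off the face. A lip 6 mm thick stands 8 mm above the face at the low end (inner side at x = -42 mm). A case lies along it, overhanging 6 mm on both sides, its centre 8 mm above the face and 0 to 10 mm up-slope of the origin.
- holder: Rod holder, fixed: white foot 110 x 170 mm, 8 mm tall, origin on its underside, 10 mm in front of its centre; carries three grey wells in a row along its y axis, 50 mm apart, leaning 30 degrees from vertical with their mouths away from the robot (towards the holder's +x).
- well0: Grey square well, open at the top, 24 x 24 mm inside, 55 mm deep, walls 4 mm. Origin: centre of its inner floor, 26 mm above the table; z runs up the well out of the mouth (leaning 30 degrees from vertical); the mouth is at z = 55 mm. A rod standing in it has its centre about 60 mm from the floor and 65 mm of it sticks out.
- well1: Grey square well, open at the top, 24 x 24 mm inside, 55 mm deep, walls 4 mm. Origin: centre of its inner floor, 26 mm above the table; z runs up the well out of the mouth (leaning 30 degrees from vertical); the mouth is at z = 55 mm. A rod standing in it has its centre about 60 mm from the floor and 65 mm of it sticks out.
- well2: Grey square well, open at the top, 24 x 24 mm inside, 55 mm deep, walls 4 mm. Origin: centre of its inner floor, 26 mm above the table; z runs up the well out of the mouth (leaning 30 degrees from vertical); the mouth is at z = 55 mm. A rod standing in it has its centre about 60 mm from the floor and 65 mm of it sticks out.
- switch (a joint): Dryer switch, a toggle lever with a green ball, on a black block 70 x 50 x 25 mm: 0 = off, leaning towards the robot; 1.0 rad = on, thrown over away from the robot (lever moves along the block's +x). It pivots about a level axis 22 mm above the table and stays where it is left; moving it takes about 1 N at the ball.
- switch_tip (a point): Centre of the switch's green ball (26 mm across), 80 mm from the pivot; its axes turn with the lever: y is along the pivot axis; the push is level, square to y, away from the robot.
- case0_c (a point): White plastic slide case, 84 x 36 x 16 mm (x, y, z), about 60 g, glass window with an orange tab on top; may be absent. Origin at its centre; x along its length, z through its thickness.
- case1_c (a point): White plastic slide case, 84 x 36 x 16 mm (x, y, z), about 60 g, glass window with an orange tab on top; may be absent. Origin at its centre; x along its length, z through its thickness.
- case2_c (a point): White plastic slide case, 84 x 36 x 16 mm (x, y, z), about 60 g, glass window with an orange tab on top; may be absent. Origin at its centre; x along its length, z through its thickness.
- case3_c (a point): White plastic slide case, 84 x 36 x 16 mm (x, y, z), about 60 g, glass window with an orange tab on top; may be absent. Origin at its centre; x along its length, z through its thickness.
- rod0_c (a point): Yellow square stirring rod with black ends, 120 mm long (x), 12 x 12 mm thick, about 30 g; both ends alike; may be absent. Origin at its centre.
- rod1_c (a point): Yellow square stirring rod with black ends, 120 mm long (x), 12 x 12 mm thick, about 30 g; both ends alike; may be absent. Origin at its centre.
- rod2_c (a point): Yellow square stirring rod with black ends, 120 mm long (x), 12 x 12 mm thick, about 30 g; both ends alike; may be absent. Origin at its centre.
- stain_a_c (a point): Bystander, to be left alone: amber stain bottle, blue cap, 48 mm across, 110 mm tall, standing; origin 50 mm up.
- stain_b_c (a point): Bystander, to be left alone: amber stain bottle, red cap, 48 mm across, 110 mm tall, standing; origin 50 mm up.
- dish_c (a point): Bystander, to be left alone: clear shallow dish, 80 mm across, 15 mm tall; origin at its middle.
- dropper_c (a point): Bystander, to be left alone: small amber jar, white cap, 28 mm across, 50 mm tall; origin half-way up.
- beaker_c (a point): Bystander, to be left alone: clear plastic beaker, 66 mm across, 85 mm tall; origin 40 mm up.
- tissues_c (a point): Bystander, to be left alone: flat cardboard box of lens tissues, 90 x 140 x 35 mm; origin at its middle.
There are look-alikes about, which are no part of the job. What is shaped like the part that bears rod0_c but purple is not meant.

How it is judged:
By the outcome, as a careful person would: the job done as asked, in the order asked, and still so for the second after the job is handed in, with the robot touching nothing.
Of case0, case1, case2, case3 only 3 to 4 are there at a start; the rules pass over those that are not, and their reading is None.
Of rod0, rod1, rod2 only 2 to 3 are there at a start; the rules pass over those that are not, and their reading is None.
At some moment in a run one of rod0, rod1, rod2 may be knocked a few centimetres aside while the robot is not near it.
Once in a run the grip may slacken for a moment while it holds something.
It also fails if it takes over 200 s, if anything falls off the work surface, if the arm or the gripper's body presses on something with over 40 N, if the wrist force passes 120 N, or if a joint passes its speed limit or range.

## Working session

There is one attempt and no reset: what is moved stays moved. The work goes in short steps, Python scripts to look and compute and a tool call to move; the robot and the scene stay as the last step left them, time stands still between calls to the robot, and variables do not carry over. Pictures are saved under pics/ and viewed, at most 14 in all, crops included, and the job is handed in when it is done.

Besides the shell and the picture viewer there is one more tool, called after "Emit:" as name(argument=value, ...), one argument or row to a line, values as JSON. jog_arm: Moves the arm, as the interface text tells. Its arguments: {"type":"object","properties":{"increments":{"type":"array","items":{"type":"array","items":{"type":"array","items":{"type":"number"}}}},"force":{"type":"number"}},"required":["increments"]}

```bash
ls; mkdir -p pics
cat > h.py <<'E'
import numpy as np, cv2
from scipy.spatial.transform import Rotation as Ro
from workcell import read_state, viewer, bot
def cam(n):
    p=viewer.camera_params(n); s=read_state()
    if 'hand_eye' in p:
        T=np.eye(4);T[:3,:3]=Ro.from_rotvec(s['tcp_rot']).as_matrix();T[:3,3]=s['tool_pos']
        M=T@np.array(p['hand_eye'])
    else:
        M=np.eye(4);R=np.array(p['R']);M[:3,:3]=R.T;M[:3,3]=-R.T@np.array(p['t'])
    im,d=viewer.read_camera(n); return im,d,p,M
def rays(uv,p):
    uv=np.asarray(uv,float).reshape(-1,2)
    y=(uv-[p['cx'],p['cy']])/[p['fx'],p['fy']]; x=y.copy()
    for _ in range(15): x=y/(1+p['k1']*(x**2).sum(1,keepdims=True))
    return np.c_[x,np.ones(len(x))]
def onplane(uv,p,M,z):
    r=rays(uv,p)@M[:3,:3].T; o=M[:3,3]; return o+r*((z-o[2])/r[:,2])[:,None]
def pts(p,M,d):
    h,w=d.shape; v,u=np.mgrid[:h,:w]
    X=rays(np.c_[u.ravel(),v.ravel()],p)*d.reshape(-1,1)
    return (X@M[:3,:3].T+M[:3,3]).reshape(h,w,3)
E
cat > a.py <<'E'
from h import *
for n in ['scene','top']:
    im,d,p,M=cam(n); np.savez(n,im=im,d=d,M=M); 
    cv2.imwrite(f'pics/{n}0.png',cv2.resize(im,(800,600),interpolation=cv2.INTER_CUBIC)); print(n,p['fx'],p['k1'],M.round(3).tolist(), (d==0).mean())
print(read_state()); print(viewer.camera_params('wrist'))
E
python3 a.py
```

```text
pics
scene 468.9076054181828 -0.01737409121477804 [[-0.609, 0.58, -0.541, 1.526], [0.793, 0.43, -0.431, 0.754], [-0.017, -0.692, -0.722, 1.404], [0.0, 0.0, 0.0, 1.0]] 0.004292805989583333
top 425.9031315915769 -0.15830777302628682 [[0.003, -0.987, 0.162, 0.327], [-1.0, -0.002, 0.004, -0.039], [-0.004, -0.162, -0.987, 1.331], [0.0, 0.0, 0.0, 1.0]] 0.004114786783854167
{'time': 0.1, 'q': array([ 1.24008254e+00,  2.64688421e-01,  1.60524209e+00, -9.98277086e-06,
        1.27365499e+00, -3.68751601e-02]), 'joint_vel': array([ 0.00113167,  0.00024805, -0.00452002, -0.0004437 , -0.00022277,
       -0.00149957]), 'joint_torque': array([ 7.59827026e-05, -5.16708863e+01, -3.68590844e+01, -1.27145081e-04,
        6.33326999e-03, -3.90011428e-05]), 'tool_pos': array([0.19532453, 0.64559797, 0.30267669]), 'tcp_rot': array([-4.59845217e-01, -3.10739568e+00,  3.08001858e-03]), 'wrist_force': array([0.57706604, 0.06548467, 0.28035076]), 'torque': array([-0.01090549, -0.06430855,  0.03582836]), 'grip_force': 0.0, 'width': 0.9985304971614642}
{'fx': 281.4202143945838, 'fy': 281.4202143945838, 'cx': 256.550818730152, 'cy': 194.8072103496796, 'k1': -0.0005546841917097963, 'hand_eye': array([[ 7.41084486e-04, -9.62999349e-01, -2.69502699e-01,
         6.87037532e-02],
       [ 9.99999704e-01,  6.57834199e-04,  3.99218124e-04,
        -7.65307926e-04],
       [-2.07158701e-04, -2.69502915e-01,  9.62999551e-01,
        -7.06779276e-02],
       [ 0.00000000e+00,  0.00000000e+00,  0.00000000e+00,
         1.00000000e+00]])}
```

View pics/scene0.png

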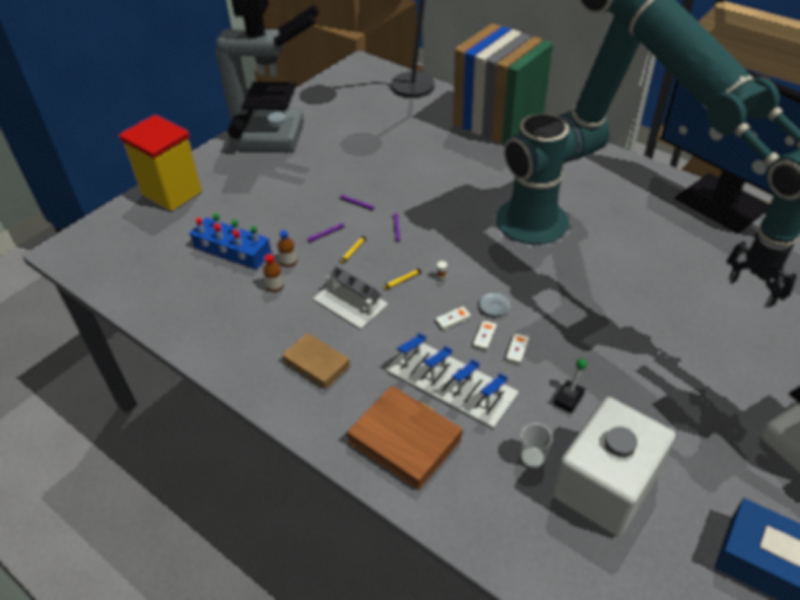

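View pics/top0.png

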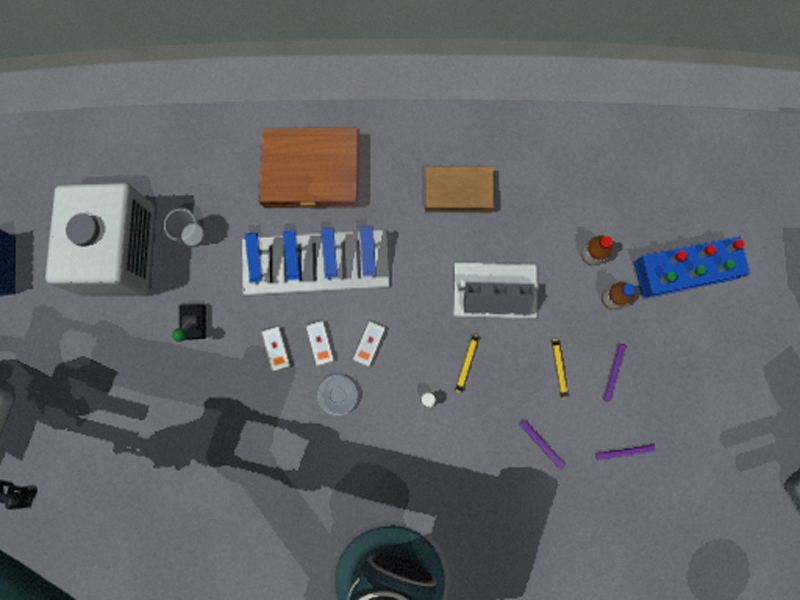

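Scene (800×600): three white cases in top view at (277,348), (320,343), (370,343); two yellow rods at (467,363), (560,368); purple ones are decoys; rack at (317,262), holder (496,290), switch ball (178,335).

```bash
cat > b.py <<'E'
from h import *
z=np.load('top.npz'); im,d,M=z['im'],z['d'],z['M']; p=viewer.camera_params('top')
P=pts(p,M,d); hsv=cv2.cvtColor(im,cv2.COLOR_BGR2HSV); H,S,V=cv2.split(hsv)
k=512/800
def blobs(m,box,zz,name,amin=30):
    mm=np.zeros_like(H); x0,y0,x1,y1=[int(a*k) for a in box]; mm[y0:y1,x0:x1]=(m[y0:y1,x0:x1]*255).astype(np.uint8)
    for c in cv2.findContours(mm,cv2.RETR_EXTERNAL,cv2.CHAIN_APPROX_NONE)[0]:
        if cv2.contourArea(c)<amin: continue
        W=onplane(c[:,0,:],p,M,zz)[:,:2]
        (cx,cy),(w,h),a=cv2.minAreaRect((W*1000).astype(np.float32))
        if w<h: a+=90; w,h=h,w
        m1=np.zeros_like(H);cv2.drawContours(m1,[c],-1,255,-1); q=P[m1>0]
        print(name,'xy',round(cx,1),round(cy,1),'size',round(w,1),round(h,1),'ang',round((a+90)%180-90,1),'zmed',np.median(q[:,2]).round(4),'px',(c.mean(0)[0]/k).round(0), 'mean',q.mean(0).round(4))
print('table z',np.median(P[300:340,250:350,2]))
blobs((V>150)&(S<60)|((H<20)&(S>120)&(V>120)),(240,310,400,385),.016,'case')
blobs((H>20)&(H<35)&(S>120)&(V>80),(430,320,600,410),.012,'rod',15)
blobs((H>105)&(H<125)&(S>120),(230,215,400,300),.075,'rib')
blobs((V>130)&(S<60),(230,215,400,300),.012,'rack')
blobs((V>130)&(S<60),(440,250,550,325),.008,'foot')
blobs((H>40)&(H<80)&(S>120),(160,310,200,350),.07,'ball',5)
blobs((V<50),(178,300,210,345),.025,'block',15)
for n,b in [('ribs',None)]:
    m=(H>105)&(H<125)&(S>120)&(P[...,2]>.04)
    m[:int(215*k)]=0;m[int(300*k):]=0;m[:,int(400*k):]=0;m[:,:int(230*k)]=0
    nn,l=cv2.connectedComponents(m.astype(np.uint8))
    for i in range(1,nn):
        q=P[l==i]
        if len(q)>60:
            c=q.mean(0);u,s,v=np.linalg.svd(q-c); print('rib pca',c.round(4),v[0].round(3),v[2].round(3),(q@v[0]).ptp() if 0 else np.ptp(q@v[0]).round(3))
E
python3 b.py
```

```text
table z -0.0004307162113568186
case xy 454.7 230.3 size 82.3 36.3 ang 17.7 zmed 0.0155 px [275. 348.] mean [0.4548 0.2293 0.0197]
case xy 465.8 42.8 size 83.2 34.8 ang -22.5 zmed 0.0162 px [368. 343.] mean [0.4652 0.0427 0.0206]
case xy 466.3 141.7 size 83.3 35.2 ang 16.3 zmed 0.016 px [319. 343.] mean [0.4646 0.1397 0.0291]
rod xy 415.2 -337.8 size 95.0 13.5 ang 7.7 zmed 0.0111 px [559. 368.] mean [ 0.4152 -0.3358  0.0211]
rod xy 427.2 -152.0 size 96.6 12.4 ang -17.8 zmed 0.012 px [466. 363.] mean [ 0.4271 -0.1519  0.0117]
rib xy 627.6 268.4 size 99.7 23.7 ang 7.9 zmed 0.0755 px [253. 257.] mean [0.6254 0.2656 0.0862]
rib xy 632.1 192.6 size 98.6 27.6 ang 6.7 zmed 0.0731 px [290. 256.] mean [0.6286 0.1924 0.0796]
rib xy 637.0 118.7 size 98.4 23.8 ang 7.1 zmed 0.0756 px [328. 252.] mean [0.6345 0.1179 0.0846]
rib xy 639.4 44.0 size 98.5 22.9 ang 4.4 zmed 0.0742 px [367. 251.] mean [0.6397 0.044  0.0748]
rack xy 628.9 259.2 size 42.7 13.0 ang 2.4 zmed 0.0116 px [264. 263.] mean [0.6314 0.2593 0.0116]
rack xy 622.9 156.5 size 301.6 114.9 ang -89.9 zmed 0.0114 px [308. 274.] mean [0.593
[... 346 characters left out ...]
.0 ang 0.6 zmed 0.0118 px [377. 235.] mean [0.6885 0.028  0.0101]
foot xy 575.6 -211.8 size 168.1 112.3 ang 88.2 zmed 0.0075 px [490. 292.] mean [ 0.5904 -0.2032  0.0122]
ball xy 474.3 411.4 size 22.8 21.5 ang 47.6 zmed 0.1016 px [178. 334.] mean [0.4686 0.3915 0.1248]
block xy 506.4 399.6 size 70.4 52.4 ang 3.0 zmed 0.0247 px [191. 321.] mean [0.5076 0.3948 0.0301]
rib pca [0.6398 0.044  0.0751] [-0.916 -0.054 -0.397] [-0.397 -0.011  0.918] 0.092
rib pca [0.6333 0.1175 0.086 ] [-0.228 -0.121  0.966] [-0.096  0.99   0.101] 1.316
rib pca [0.6254 0.2656 0.0862] [-0.218 -0.232  0.948] [ 0.139 -0.969 -0.205] 1.339
rib pca [0.6275 0.1919 0.085 ] [-0.221 -0.177  0.959] [ 0.114 -0.981 -0.155] 1.327
```

```bash
cat > plan.py <<'E'
from h import *
import sys, math
# plan.py x y z yaw tilt L rows: put the point L m ahead of TCP at xyz
def Rt(yaw,tilt): return (Ro.from_euler('z',yaw,degrees=True)*Ro.from_euler('y',-tilt,degrees=True)).as_matrix()@np.diag([1,-1,-1])
def plan(P0,R0,x,y,z,yaw,tilt,L,n=None):
    R1=Rt(yaw,tilt); P1=np.array([x,y,z])-L*R1[:,2]
    rv=Ro.from_matrix(R0.T@R1).as_rotvec()
    if n is None: n=max(1,math.ceil(max(np.abs(np.degrees(rv)).max()/6,np.linalg.norm(P1-P0)/.030)-.02)); n=-(-n//5)*5
    A=R0@sum(Ro.from_rotvec(rv*k/n).as_matrix() for k in range(n))
    s=np.linalg.solve(A,P1-P0)/.03; r=np.degrees(rv)/n/6
    print('rows',n,'calls',n/5,'|',(s).round(3).tolist(),r.round(3).tolist()) if 0 else print(f'rows {n} calls {n/5}:',[float(v) for v in np.r_[s,r].round(2)], 'TCP', P1.round(3))
    return P1,R1
if __name__=='__main__':
    s=read_state(); P=s['tool_pos'];R=Ro.from_rotvec(s['tcp_rot']).as_matrix()
    print('t',round(s['time'],2),'tcp',P.round(4),'width',round(s['width'],3),'grip',round(s['grip_force'],1),'F',s['wrist_force'].round(1),'q',s['q'].round(2))
    for a in sys.argv[1:]:
        v=[float(t) for t in a.split(',')]; P,R=plan(P,R,*v[:6],int(v[6]) if len(v)>6 else None)
E
python3 plan.py .42,.14,.34,5,0,0
python3 - <<'E'
from h import *
z=np.load('top.npz'); p=viewer.camera_params('top');P=pts(p,z['M'],z['d']);k=.64
for u,v in [(310,165),(460,188),(100,235),(183,227),(505,260),(598,250),(428,400)]: print(u,v,P[int(v*k),int(u*k)].round(3))
E
```

```text
t 0.1 tcp [0.1953 0.6456 0.3027] width 0.999 grip 0.0 F [0.6 0.1 0.3] q [ 1.24  0.26  1.61 -0.    1.27 -0.04]
rows 30 calls 6.0: [-0.77, 0.4, -0.04, -0.0, 0.0, 0.88] TCP [0.42 0.14 0.34]
310 165 [0.828 0.166 0.051]
460 188 [ 0.782 -0.14   0.036]
100 235 [0.653 0.546 0.16 ]
183 227 [0.71  0.438 0.007]
505 260 [ 0.64  -0.234  0.001]
598 250 [ 0.641 -0.405  0.082]
428 400 [ 0.353 -0.072  0.051]
```

Emit:
jog_arm(
  increments=[
    [[-0.77,0.4,-0.04,0,0,0.88,1],[-0.77,0.4,-0.04,0,0,0.88,1],[-0.77,0.4,-0.04,0,0,0.88,1],[-0.77,0.4,-0.04,0,0,0.88,1],[-0.77,0.4,-0.04,0,0,0.88,1]],
  ],
)

```text
time: 0.52
tool_pos: [0.3254, 0.6462, 0.309]
tcp_rot: [-1.163, -2.918, 0.002]
wrist_force: [-0.7, 0.5, 0.5]
width: 0.999
grip_force: 0.0
```

Emit:
jog_arm(
  increments=[
    [[-0.77,0.4,-0.04,0,0,0.88,1],[-0.77,0.4,-0.04,0,0,0.88,1],[-0.77,0.4,-0.04,0,0,0.88,1],[-0.77,0.4,-0.04,0,0,0.88,1],[-0.77,0.4,-0.04,0,0,0.88,1]],
  ],
)

```text
time: 0.93
tool_pos: [0.4413, 0.5883, 0.3148]
tcp_rot: [-1.799, -2.575, 0.002]
wrist_force: [0.1, 0.6, 0.3]
width: 0.996
grip_force: 0.0
```

Emit:
jog_arm(
  increments=[
    [[-0.77,0.4,-0.04,0,0,0.88,1],[-0.77,0.4,-0.04,0,0,0.88,1],[-0.77,0.4,-0.04,0,0,0.88,1],[-0.77,0.4,-0.04,0,0,0.88,1],[-0.77,0.4,-0.04,0,0,0.88,1]],
  ],
)

```text
time: 1.35
tool_pos: [0.5191, 0.485, 0.3209]
tcp_rot: [2.34, 2.096, -0.002]
wrist_force: [0.6, -0.8, -0.2]
width: 1.001
grip_force: 0.0
```

Emit:
jog_arm(
  increments=[
    [[-0.77,0.4,-0.04,0,0,0.88,1],[-0.77,0.4,-0.04,0,0,0.88,1],[-0.77,0.4,-0.04,0,0,0.88,1],[-0.77,0.4,-0.04,0,0,0.88,1],[-0.77,0.4,-0.04,0,0,0.88,1]],
  ],
)

```text
time: 1.77
tool_pos: [0.5428, 0.358, 0.3271]
tcp_rot: [2.757, 1.506, -0.002]
wrist_force: [-0.2, 1.0, 0.3]
width: 0.999
grip_force: 0.0
```

Emit:
jog_arm(
  increments=[
    [[-0.77,0.4,-0.04,0,0,0.88,1],[-0.77,0.4,-0.04,0,0,0.88,1],[-0.77,0.4,-0.04,0,0,0.88,1],[-0.77,0.4,-0.04,0,0,0.88,1],[-0.77,0.4,-0.04,0,0,0.88,1]],
  ],
)

```text
time: 2.18
tool_pos: [0.5076, 0.2337, 0.3332]
tcp_rot: [3.028, 0.836, -0.002]
wrist_force: [0.3, -0.7, -0.7]
width: 0.996
grip_force: 0.0
```

Emit:
jog_arm(
  increments=[
    [[-0.77,0.4,-0.04,0,0,0.88,1],[-0.77,0.4,-0.04,0,0,0.88,1],[-0.77,0.4,-0.04,0,0,0.88,1],[-0.77,0.4,-0.04,0,0,0.88,1],[-0.77,0.4,-0.04,0,0,0.88,1]],
  ],
)

```text
time: 2.6
tool_pos: [0.4207, 0.138, 0.3393]
tcp_rot: [3.139, 0.123, -0.001]
wrist_force: [-0.1, 0.2, -0.5]
width: 1.001
grip_force: 0.0
```

Run:
```python
from h import *
s=read_state();print(s['time'],s['tool_pos'],s['q'].round(2),Ro.from_rotvec(s['tcp_rot']).as_matrix().round(3).tolist())
im,d,p,M=cam('wrist'); np.savez('w1',im=im,d=d,M=M)
cv2.imwrite('pics/w1.png',cv2.resize(im,(800,600),interpolation=cv2.INTER_CUBIC))
```

```text
2.6 [0.42072812 0.13800893 0.33930428] [ 0.26 -0.21  2.02 -0.    1.33  1.75] [[0.997, 0.078, -0.001], [0.078, -0.997, -0.0], [-0.001, 0.0, -1.0]]
```

View pics/w1.png

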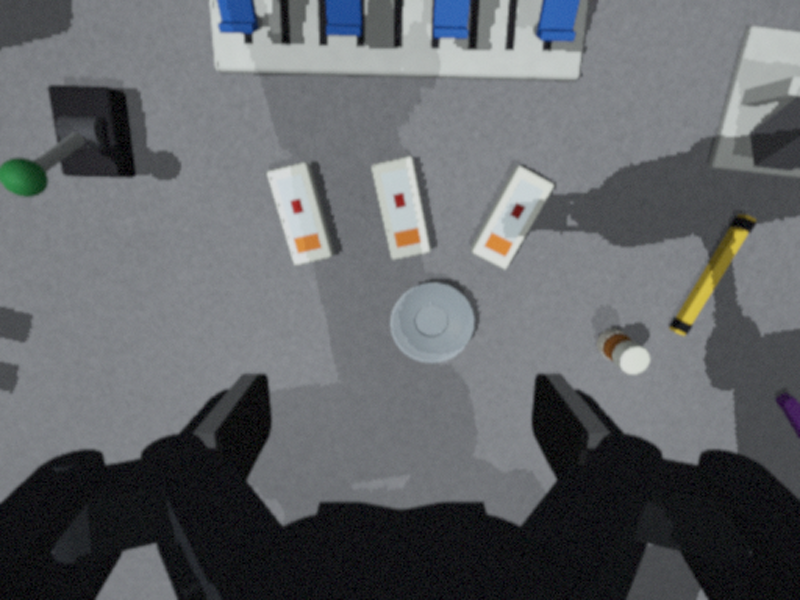

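Wrist view: cases at (300,213), (402,208), (514,217), dish at (432,322), switch ball at (22,177), rack front edge along row ~70. I'll measure the cases here and move forward to see the ribs.

```bash
cat >> h.py <<'E'
def blobs(im,p,M,m,zz,name,amin=60,chull=False):
    m=(m*255).astype(np.uint8); m=cv2.morphologyEx(m,cv2.MORPH_CLOSE,np.ones((5,5),np.uint8))
    for c in cv2.findContours(m,cv2.RETR_EXTERNAL,cv2.CHAIN_APPROX_NONE)[0]:
        if cv2.contourArea(c)<amin: continue
        W=onplane(c[:,0,:],p,M,zz)[:,:2]
        (cx,cy),(w,h),a=cv2.minAreaRect((W*1000).astype(np.float32))
        if w<h: a+=90; w,h=h,w
        print(name,'xy',round(cx,1),round(cy,1),'size',round(w,1),round(h,1),'ang',round((a+90)%180-90,1),'px',(c.mean(0)[0]).round(0))
E
python3 - <<'E'
from h import *
z=np.load('w1.npz');im,d,M=z['im'],z['d'],z['M'];p=viewer.camera_params('wrist')
H,S,V=cv2.split(cv2.cvtColor(im,cv2.COLOR_BGR2HSV)); P=pts(p,M,d)
m=((V>150)&(S<60)|((H<20)&(S>120)))&(P[...,2]>.011)&(P[...,2]<.022); m[:95]=0; m[180:]=0
blobs(im,p,M,m,.016,'case',300)
E
python3 plan.py .56,.155,.35,5,0,0
```

```text
case xy 464.8 43.2 size 83.0 36.2 ang -22.2 px [328. 138.]
case xy 453.2 229.8 size 83.5 34.8 ang 17.5 px [191. 136.]
case xy 465.2 140.9 size 83.2 35.5 ang 16.6 px [256. 133.]
t 2.65 tcp [0.4174 0.1361 0.3392] width 0.999 grip 0.0 F [-4.4 -1.7  0.1] q [ 0.26 -0.22  2.03 -0.    1.33  1.76]
rows 5 calls 1.0: [0.96, -0.05, -0.07, 0.0, 0.01, -0.03] TCP [0.56  0.155 0.35 ]
```

Emit:
jog_arm(
  increments=[
    [[0.96,-0.05,-0.07,0,0,0,1],[0.96,-0.05,-0.07,0,0,0,1],[0.96,-0.05,-0.07,0,0,0,1],[0.96,-0.05,-0.07,0,0,0,1],[0.96,-0.05,-0.07,0,0,0,1]],
  ],
)

```text
time: 3.07
tool_pos: [0.5657, 0.1587, 0.3499]
tcp_rot: [3.139, 0.131, -0.001]
wrist_force: [-0.7, 0.3, 0.8]
width: 1.003
grip_force: 0.0
```

Run:
```python
from h import *
im,d,p,M=cam('wrist')
im,d,p,M=cam('wrist'); np.savez('w2',im=im,d=d,M=M)
cv2.imwrite('pics/w2.png',cv2.resize(im,(800,600),interpolation=cv2.INTER_CUBIC))
H,S,V=cv2.split(cv2.cvtColor(im,cv2.COLOR_BGR2HSV)); P=pts(p,M,d)
m=(H>105)&(H<125)&(S>120)&(P[...,2]>.04)&(P[...,2]<.12)&(P[...,0]>.55)&(P[...,0]<.72)
n,l=cv2.connectedComponents(m.astype(np.uint8))
for i in range(1,n):
    q=P[l==i]
    if len(q)<200: continue
    for it in range(5):
        c=np.median(q,0); C=np.c_[q[:,:2]-c[:2],np.ones(len(q))]; a=np.linalg.lstsq(C,q[:,2],rcond=None)[0]; e=q[:,2]-C@a; q=q[abs(e)<max(.0025,1.5*e.std())]
    f=q[:,:2].astype(np.float32)*1000; r=cv2.minAreaRect(f); th=np.arctan2(a[1],a[0])
    (cx,cy),_,_=r; print('rib',len(q),'rect',np.round(r[0],1),np.round(r[1],1),round(r[2],1),'z at ctr',(C[0]*0+[cx/1e3-c[0],cy/1e3-c[1],1])@a,'slope',np.degrees(np.arctan(np.hypot(*a[:2]))).round(1),'yaw',np.degrees(th).round(1))
m=(V>120)&(S<60)&(abs(P[...,2]-.012)<.004)&(P[...,0]>.54)&(P[...,0]<.72)&(P[...,1]<.36)&(P[...,1]>-.06)
r=cv2.minAreaRect(P[m][:,:2].astype(np.float32)*1000);print('bed',r)
```

```text
rib 1456 rect [628.1 267.8] [83.8 23.7] 3.7 z at ctr 0.07659569021315377 slope 24.9 yaw 4.1
rib 1456 rect [632.7 193.7] [83.2 23.9] 3.7 z at ctr 0.07674239421617128 slope 25.0 yaw 3.3
rib 1468 rect [636.7 118.9] [83.7 24.1] 3.4 z at ctr 0.07663210494901139 slope 25.0 yaw 2.9
rib 1478 rect [640.6  43.9] [84.7 24.7] 3.3 z at ctr 0.07641242257685393 slope 24.9 yaw 2.2
bed ((632.4163208007812, 156.29383850097656), (120.21075439453125, 299.5769958496094), 3.2853269577026367)
```

View pics/w2.png

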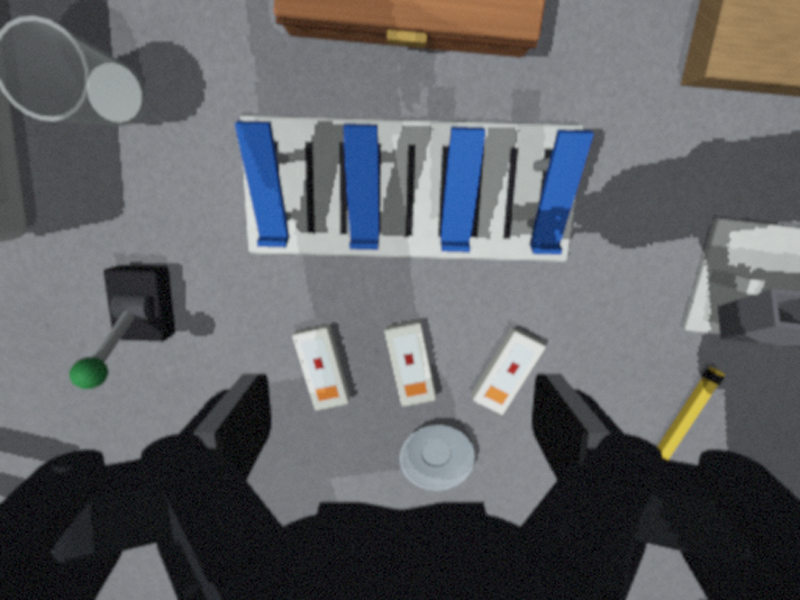

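Ribs measured cleanly (bed centre (632,156) mm, yaw 3.4°); in the picture ribs stand at columns 263, 361, 461, 562 and the three cases beneath at (320,367), (411,364), (510,372). Pick the left case.

```bash
python3 plan.py .4535,.230,.088,17.6,0,.067 .4535,.230,.008,17.6,0,.067,5
```

```text
t 3.17 tcp [0.5679 0.1589 0.3494] width 1.0 grip 0.0 F [-0.4 -0.2 -1.3] q [ 0.23  0.08  1.74 -0.    1.33  1.72]
rows 10 calls 2.0: [-0.33, -0.3, 0.65, 0.0, -0.0, -0.21] TCP [0.454 0.23  0.155]
rows 5 calls 1.0: [0.0, -0.0, 0.53, 0.0, 0.0, 0.0] TCP [0.454 0.23  0.075]
```

Emit:
jog_arm(
  increments=[
    [[-0.33,-0.3,0.65,0,0,-0.21,0.3],[-0.33,-0.3,0.65,0,0,-0.21,0.3],[-0.33,-0.3,0.65,0,0,-0.21,0.3],[-0.33,-0.3,0.65,0,0,-0.21,0.3],[-0.33,-0.3,0.65,0,0,-0.21,0.3]],
  ],
  force=30,
)

```text
time: 3.58
tool_pos: [0.5084, 0.1971, 0.2516]
tcp_rot: [3.127, 0.305, -0.002]
wrist_force: [0.1, -0.1, -0.2]
width: 0.645
grip_force: 0.0
```

Emit:
jog_arm(
  increments=[
    [[-0.33,-0.3,0.65,0,0,-0.21,0.3],[-0.33,-0.3,0.65,0,0,-0.21,0.3],[-0.33,-0.3,0.65,0,0,-0.21,0.3],[-0.33,-0.3,0.65,0,0,-0.21,0.3],[-0.33,-0.3,0.65,0,0,-0.21,0.3]],
  ],
)

```text
time: 4.0
tool_pos: [0.4497, 0.2291, 0.1543]
tcp_rot: [3.105, 0.477, -0.001]
wrist_force: [0.5, 1.0, -0.3]
width: 0.653
grip_force: 0.0
```

```bash
python3 - <<'E'
from h import *
im,d,p,M=cam('wrist'); im,d,p,M=cam('wrist')
cv2.imwrite('pics/w3.png',im)
H,S,V=cv2.split(cv2.cvtColor(im,cv2.COLOR_BGR2HSV)); P=pts(p,M,d)
m=((V>150)&(S<60)|((H<20)&(S>120)))&(P[...,2]>.011)&(P[...,2]<.022)&(P[...,0]<.53)
blobs(im,p,M,m,.016,'case',600)
E
python3 plan.py .4535,.230,.008,17.6,0,.067,5
```

```text
case xy 461.2 45.0 size 76.9 40.2 ang -25.2 px [478. 252.]
case xy 464.7 142.7 size 83.2 37.3 ang 17.3 px [372. 212.]
case xy 453.4 230.1 size 82.2 35.3 ang 17.5 px [257. 193.]
t 4.1 tcp [0.4462 0.228  0.1513] width 0.655 grip 0.0 F [-0.3 -0.1 -0.1] q [0.42 0.09 2.11 0.   0.95 1.69]
rows 5 calls 1.0: [0.05, 0.0, 0.51, 0.0, 0.02, -0.0] TCP [0.454 0.23  0.075]
```

View pics/w3.png

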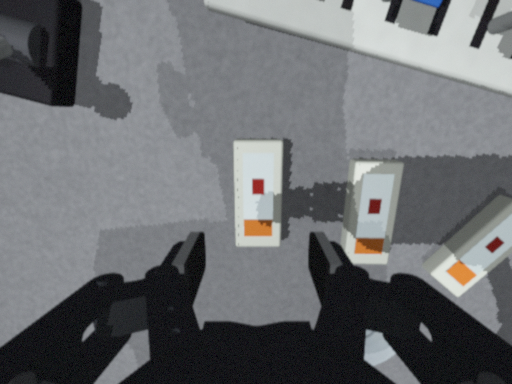

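The case sits at (258,193) between the fingers, confirmed at (453.4, 230.1) mm. Descending.

Emit:
jog_arm(
  increments=[
    [[0.05,0,0.51,0,0.02,0,0.3],[0.05,0,0.51,0,0.02,0,0.3],[0.05,0,0.51,0,0.02,0,0.3],[0.05,0,0.51,0,0.02,0,0.3],[0.05,0,0.51,0,0.02,0,0.3]],
  ],
)

```text
time: 4.52
tool_pos: [0.4601, 0.2315, 0.0798]
tcp_rot: [-3.104, -0.473, -0.02]
wrist_force: [-0.0, 0.7, 0.3]
width: 0.648
grip_force: 0.0
```

```bash
python3 plan.py .4535,.230,.008,17.6,0,.067,5
```

```text
t 4.52 tcp [0.4601 0.2315 0.0798] width 0.648 grip 0.0 F [-0.   0.7  0.3] q [ 0.42  0.21  2.13 -0.    0.78  1.69]
rows 5 calls 1.0: [-0.05, -0.0, 0.03, -0.0, -0.02, -0.01] TCP [0.454 0.23  0.075]
```

Emit:
jog_arm(
  increments=[
    [[0,0,0,0,0,0,0.3],[0,0,0,0,0,0,0.3],[0,0,0,0,0,0,0.3],[0,0,0,0,0,0,0.3],[0,0,0,0,0,0,0.3]],
  ],
)

```text
time: 4.93
tool_pos: [0.4596, 0.2317, 0.0803]
tcp_rot: [-3.103, -0.474, -0.02]
wrist_force: [-0.1, 0.9, 0.3]
width: 0.65
grip_force: 0.0
```

```bash
python3 plan.py .4535,.230,.008,17.6,0,.067,5
```

```text
t 4.93 tcp [0.4596 0.2317 0.0803] width 0.65 grip 0.0 F [-0.1  0.9  0.3] q [ 0.42  0.21  2.14 -0.    0.78  1.69]
rows 5 calls 1.0: [-0.04, -0.0, 0.04, -0.0, -0.02, -0.01] TCP [0.454 0.23  0.075]
```

Emit:
jog_arm(
  increments=[
    [[-0.1,0,0.1,0,-0.05,0,0.3],[-0.1,0,0.08,0,-0.05,0,0.3],[0,0,0,0,0,0,0.3],[0,0,0,0,0,0,0.3],[0,0,0,0,0,0,0.3]],
  ],
)

```text
time: 5.35
tool_pos: [0.4528, 0.2295, 0.0734]
tcp_rot: [3.105, 0.474, -0.0]
wrist_force: [-0.2, 0.4, 0.7]
width: 0.651
grip_force: 0.0
```

Emit:
jog_arm(
  increments=[
    [[0,0,0,0,0,0,-1],[0,0,0,0,0,0,-1],[0,0,0,0,0,0,-1],[0,0,0,0,0,0,-1],[0,0,0,0,0,0,-1]],
  ],
  force=40,
)

```text
time: 5.77
tool_pos: [0.4533, 0.2297, 0.0737]
tcp_rot: [-3.105, -0.474, -0.001]
wrist_force: [0.4, 0.3, 1.3]
width: 0.414
grip_force: 41.4
```

Emit:
jog_arm(
  increments=[
    [[0,0,0,0,0,0,-1],[0,0,0,0,0,0,-1],[0,0,0,0,0,0,-1],[0,0,0,0,0,0,-1],[0,0,0,0,0,0,-1]],
  ],
)

```text
time: 6.18
tool_pos: [0.4533, 0.2297, 0.0737]
tcp_rot: [-3.105, -0.474, -0.001]
wrist_force: [0.9, 0.6, 3.3]
width: 0.414
grip_force: 41.4
```

```bash
python3 plan.py .4535,.230,.16,17.6,0,.067,5 .6064,.2674,.16,3.4,25,.067
```

```text
t 6.18 tcp [0.4533 0.2297 0.0737] width 0.414 grip 41.4 F [0.9 0.6 3.3] q [0.42 0.22 2.14 0.   0.78 1.69]
rows 5 calls 1.0: [0.0, -0.0, -1.02, -0.0, -0.0, -0.01] TCP [0.454 0.23  0.227]
rows 5 calls 1.0: [0.85, -0.06, 0.19, -0.1, 0.83, 0.47] TCP [0.578 0.266 0.221]
```

```bash
cat > rib.py <<'E'
from plan import *
# rib.py "off,h,L[,n]" : off along rack y (mm), h above seat (mm)
s=read_state(); P=s['tool_pos'];R=Ro.from_rotvec(s['tcp_rot']).as_matrix()
print('t',round(s['time'],2),'tcp',P.round(4),'width',round(s['width'],3),'grip',round(s['grip_force'],1),'F',s['wrist_force'].round(1),'q',s['q'].round(2))
for a in sys.argv[1:]:
    v=[float(t) for t in a.split(',')]
    B=Rt(3.4,25)@np.diag([1,-1,-1]); y=np.array([-np.sin(np.radians(3.4)),np.cos(np.radians(3.4)),0])
    g=np.array([.6323,.1562,.075])+v[0]*y/1e3+.0055*B[:,0]+(.008+v[1]/1e3)*B[:,2]
    P,R=plan(P,R,*g,3.4,25,v[2],int(v[3]) if len(v)>3 else None)
E
python3 rib.py 112.5,60,.0657 112.5,1,.0657,5
```

```text
t 6.18 tcp [0.4533 0.2297 0.0737] width 0.414 grip 41.4 F [0.9 0.6 3.3] q [0.42 0.22 2.14 0.   0.78 1.69]
rows 10 calls 2.0: [0.5, -0.03, -0.33, -0.05, 0.41, 0.23] TCP [0.574 0.265 0.198]
rows 5 calls 1.0: [0.0, 0.0, 0.39, 0.0, 0.0, 0.0] TCP [0.599 0.267 0.145]
```

Emit:
jog_arm(
  increments=[
    [[0,0,-0.9,0,0,0,-1],[0,0,-0.9,0,0,0,-1],[0,0,-0.9,0,0,0,-1],[0,0,-0.9,0,0,0,-1],[0,0,-0.9,0,0,0,-1]],
  ],
)

```text
time: 6.6
tool_pos: [0.452, 0.2291, 0.2087]
tcp_rot: [3.105, 0.474, -0.004]
wrist_force: [0.2, -0.2, -0.6]
width: 0.407
grip_force: 41.1
```

Emit:
jog_arm(
  increments=[
    [[0,0,0,0,0,0,-1],[0,0,0,0,0,0,-1],[0,0,0,0,0,0,-1],[0,0,0,0,0,0,-1],[0,0,0,0,0,0,-1]],
  ],
)

```text
time: 7.02
tool_pos: [0.4518, 0.229, 0.2064]
tcp_rot: [3.105, 0.474, -0.006]
wrist_force: [0.1, -0.8, -0.3]
width: 0.411
grip_force: 41.1
```

```bash
python3 rib.py 112.5,60,.0657,10 112.5,1,.0657,5
```

```text
t 7.02 tcp [0.4518 0.229  0.2064] width 0.411 grip 41.1 F [ 0.1 -0.8 -0.3] q [0.42 0.03 2.06 0.   1.06 1.69]
rows 10 calls 2.0: [0.42, -0.04, 0.11, -0.05, 0.42, 0.23] TCP [0.574 0.265 0.198]
rows 5 calls 1.0: [0.0, 0.0, 0.39, 0.0, 0.0, 0.0] TCP [0.599 0.267 0.145]
```

Emit:
jog_arm(
  increments=[
    [[0.42,-0.04,0.11,-0.05,0.42,0.23,-1],[0.42,-0.04,0.11,-0.05,0.42,0.23,-1],[0.42,-0.04,0.11,-0.05,0.42,0.23,-1],[0.42,-0.04,0.11,-0.05,0.42,0.23,-1],[0.42,-0.04,0.11,-0.05,0.42,0.23,-1]],
  ],
)

```text
time: 7.43
tool_pos: [0.5132, 0.2512, 0.1957]
tcp_rot: [-3.103, -0.282, -0.345]
wrist_force: [-0.6, 0.3, 0.1]
width: 0.42
grip_force: 25.4
```

Emit:
jog_arm(
  increments=[
    [[0.42,-0.04,0.11,-0.05,0.42,0.23,-1],[0.42,-0.04,0.11,-0.05,0.42,0.23,-1],[0.42,-0.04,0.11,-0.05,0.42,0.23,-1],[0.42,-0.04,0.11,-0.05,0.42,0.23,-1],[0.42,-0.04,0.11,-0.05,0.42,0.23,-1]],
  ],
)

```text
time: 7.85
tool_pos: [0.5766, 0.2657, 0.1989]
tcp_rot: [-3.051, -0.087, -0.683]
wrist_force: [-0.0, -0.1, -0.7]
width: 0.407
grip_force: 46.7
```

Emit:
jog_arm(
  increments=[
    [[0,0,0,0,0,0,-1],[0,0,0,0,0,0,-1],[0,0,0,0,0,0,-1],[0,0,0,0,0,0,-1],[0,0,0,0,0,0,-1]],
  ],
)

```text
time: 8.27
tool_pos: [0.5766, 0.2657, 0.2007]
tcp_rot: [-3.05, -0.089, -0.683]
wrist_force: [-0.2, -0.2, -1.0]
width: 0.412
grip_force: 46.7
```

```bash
python3 rib.py 112.5,20,.0657,5 112.5,1,.0657,5
python3 - <<'E'
from h import *
im,d,p,M=cam('wrist'); cv2.imwrite('pics/w4.png',im)
E
```

```text
t 8.27 tcp [0.5766 0.2657 0.2007] width 0.412 grip 46.7 F [-0.2 -0.2 -1. ] q [ 0.47  0.11  2.05 -0.3   0.6   2.19]
rows 5 calls 1.0: [-0.02, 0.0, 0.27, -0.0, -0.01, -0.0] TCP [0.591 0.266 0.162]
rows 5 calls 1.0: [0.0, 0.0, 0.13, 0.0, 0.0, 0.0] TCP [0.599 0.267 0.145]
```

View pics/w4.png

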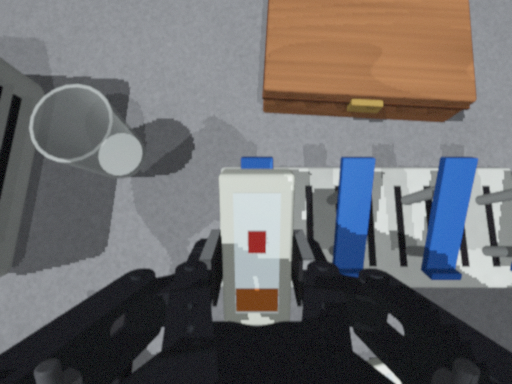

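The case is held at (257,240), lined up over the left-most rib. Grip force dipped in transit, so I check the case position in the hand.

```bash
cat > inhand.py <<'E'
from h import *
im,d,p,M=cam('wrist'); E=np.array(p['hand_eye']); P=pts(p,E,d)
H,S,V=cv2.split(cv2.cvtColor(im,cv2.COLOR_BGR2HSV))
m=(P[...,2]>.045)&(P[...,2]<.075)&(abs(P[...,1])<.017)&(abs(P[...,0])<.06)
q=P[m]; 
print('n',len(q),'x far',np.percentile(q[:,0],[1,98,99.5]).round(4),'y',np.percentile(P[(P[...,0]>.02)&(P[...,0]<.05)&(P[...,2]>.045)&(P[...,2]<.075)&(abs(P[...,1])<.04)][:,1],[1,99]).round(4))
A=np.c_[q[:,:2],np.ones(len(q))];
for _ in range(3):
    a=np.linalg.lstsq(A,q[:,2],rcond=None)[0]; e=abs(A@a-q[:,2]);k=e<.003;A,q=A[k],q[k]
print('face z0',a[2].round(4),'slope deg x,y',np.degrees(a[:2]).round(1))
f=(P[...,2]>.05)&(P[...,2]<.066)&(abs(P[...,1])<.04)&(P[...,0]>.013)&(P[...,0]<.06)
r=cv2.minAreaRect(P[f][:,:2].astype(np.float32)*1000); print(r)
E
python3 inhand.py
```

```text
n 10533 x far [-0.0386  0.0421  0.0423] y [-0.017   0.0178]
face z0 0.0566 slope deg x,y [ 0.2 -0.2]
((27.718971252441406, 0.4415435791015625), (29.423906326293945, 36.154293060302734), 0.01677892915904522)
```

Emit:
jog_arm(
  increments=[
    [[-0.02,0,0.4,0,0,0,-1],[-0.02,0,0.4,0,0,0,-1],[-0.02,0,0.4,0,0,0,-1],[-0.02,0,0.4,0,0,0,-1],[0,0,0.15,0,0,0,-1]],
  ],
)

```text
time: 8.78
tool_pos: [0.5965, 0.2664, 0.1488]
tcp_rot: [-3.053, -0.089, -0.679]
wrist_force: [-0.1, -0.8, -1.7]
width: 0.404
grip_force: 46.7
```

Emit:
jog_arm(
  increments=[
    [[0,0,0,0,0,0,-1],[0,0,0,0,0,0,-1],[0,0,0,0,0,0,-1],[0,0,0,0,0,0,-1],[0,0,0,0,0,0,-1]],
  ],
)

```text
time: 9.2
tool_pos: [0.5975, 0.2674, 0.1534]
tcp_rot: [-3.049, -0.089, -0.687]
wrist_force: [0.1, -0.1, -1.0]
width: 0.406
grip_force: 46.7
```

```bash
python3 rib.py 112.5,0,.0657,5
```

```text
t 9.2 tcp [0.5975 0.2674 0.1534] width 0.406 grip 46.7 F [ 0.1 -0.1 -1. ] q [ 0.45  0.2   2.04 -0.34  0.51  2.22]
rows 5 calls 1.0: [-0.01, 0.0, 0.06, -0.0, -0.01, -0.0] TCP [0.6   0.267 0.144]
```

Emit:
jog_arm(
  increments=[
    [[-0.02,0,0.08,0,0,0,-1],[-0.02,0,0.08,0,0,0,-1],[0,0,0.08,0,0,0,-1],[0,0,0,0,0,0,-1],[0,0,0,0,0,0,-1]],
  ],
)

```text
time: 9.62
tool_pos: [0.5991, 0.2672, 0.1451]
tcp_rot: [-3.05, -0.089, -0.684]
wrist_force: [-1.2, -0.2, -0.5]
width: 0.406
grip_force: 46.7
```

Emit:
jog_arm(
  increments=[
    [[0,0,0,0,0,0,-1],[0,0,0,0,0,0,-1],[0,0,0,0,0,0,-1],[0,0,0,0,0,0,-1],[0,0,0,0,0,0,-1]],
  ],
)

```text
time: 10.03
tool_pos: [0.5993, 0.2673, 0.1456]
tcp_rot: [-3.05, -0.089, -0.685]
wrist_force: [-0.3, -0.1, -0.1]
width: 0.41
grip_force: 46.7
```

```bash
python3 rib.py 112.5,0,.0657,5
```

```text
t 10.03 tcp [0.5993 0.2673 0.1456] width 0.41 grip 46.7 F [-0.3 -0.1 -0.1] q [ 0.45  0.21  2.04 -0.34  0.5   2.23]
rows 5 calls 1.0: [-0.0, 0.0, 0.01, -0.0, -0.01, -0.0] TCP [0.6   0.267 0.144]
```

Emit:
jog_arm(
  increments=[
    [[0,0,0.03,0,0,0,-1],[0,0,0.03,0,0,0,-1],[0,0,0,0,0,0,-1],[0,0,0,0,0,0,-1],[0,0,0,0,0,0,-1]],
  ],
)

```text
time: 10.45
tool_pos: [0.6001, 0.2674, 0.1443]
tcp_rot: [-3.05, -0.089, -0.685]
wrist_force: [-3.6, -1.1, 4.9]
width: 0.407
grip_force: 47.4
```

Emit:
jog_arm(
  increments=[
    [[0,0,0,0,0,0,0],[0,0,0,0,0,0,0.1],[0,0,0,0,0,0,0.2],[0,0,0,0,0,0,0.2],[0,0,0,0,0,0,0.2]],
  ],
)

```text
time: 10.87
tool_pos: [0.6, 0.2673, 0.1436]
tcp_rot: [-3.05, -0.089, -0.685]
wrist_force: [0.3, 0.2, -0.0]
width: 0.6
grip_force: 0.0
```

Emit:
jog_arm(
  increments=[
    [[0,0,-0.3,0,0,0,0.2],[0,0,-0.6,0,0,0,0.2],[0,0,-0.8,0,0,0,0.2],[0,0,-0.8,0,0,0,0.2],[0,0,-0.8,0,0,0,0.2]],
  ],
)

```text
time: 11.28
tool_pos: [0.557, 0.2646, 0.2344]
tcp_rot: [-3.05, -0.089, -0.684]
wrist_force: [0.4, 0.1, -0.6]
width: 0.599
grip_force: 0.0
```

Emit:
jog_arm(
  increments=[
    [[0,0,0,0,0,0,0.2],[0,0,0,0,0,0,0.2],[0,0,0,0,0,0,0.2],[0,0,0,0,0,0,0.2],[0,0,0,0,0,0,0.2]],
  ],
)

```text
time: 11.7
tool_pos: [0.5572, 0.2643, 0.2315]
tcp_rot: [-3.052, -0.089, -0.681]
wrist_force: [0.0, 0.2, 0.3]
width: 0.596
grip_force: 0.0
```

```bash
cat > ribchk.py <<'E'
from plan import *
# reports each case on a rack rib, in rib coordinates (mm): centre & angles
im,d,p,M=cam('wrist'); np.savez('rc',im=im,d=d,M=M); P=pts(p,M,d); H,S,V=cv2.split(cv2.cvtColor(im,cv2.COLOR_BGR2HSV))
B=Rt(3.4,25)@np.diag([1,-1,-1]); y=np.array([-np.sin(np.radians(3.4)),np.cos(np.radians(3.4)),0])
for off in (112.5,37.5,-37.5,-112.5):
    Q=(P-(np.array([.6323,.1562,.075])+off*y/1e3))@B*1000
    f=(abs(Q[...,2]-16)<5)&(abs(Q[...,1])<28)&(abs(Q[...,0])<60)
    if f.sum()<300: print(off,'none',f.sum()); continue
    q=Q[f]; r=cv2.minAreaRect(q[:,:2].astype(np.float32)); a=np.linalg.lstsq(np.c_[q[:,:2],np.ones(len(q))],q[:,2],rcond=None)[0]
    print(off,f.sum(),'ctr',np.round(r[0],1),'size',np.round(r[1],1),'ang',round(r[2],1),'top z',a[2].round(1),'slopes',np.degrees(a[:2]).round(1))
E
python3 ribchk.py; python3 plan.py .465,.141,.09,16.9,0,.067 .465,.141,.008,16.9,0,.067,5
```

```text
112.5 4138 ctr [7.  0.1] size [83.6 36.1] ang 0.1 top z 16.8 slopes [-0.1 -0.1]
37.5 none 0
-37.5 none 0
-112.5 none 0
t 11.75 tcp [0.5573 0.2643 0.2316] width 0.599 grip 0.0 F [-0.1  0.5  0.9] q [ 0.48  0.04  2.05 -0.29  0.66  2.18]
rows 10 calls 2.0: [-0.42, 0.35, 0.16, 0.05, -0.42, -0.22] TCP [0.465 0.141 0.157]
rows 5 calls 1.0: [0.0, -0.0, 0.55, 0.0, 0.0, 0.0] TCP [0.465 0.141 0.075]
```

First case is placed flat: centre 7 mm up-slope, 0.1 mm off-centre. Next the middle case.

Emit:
jog_arm(
  increments=[
    [[-0.42,0.35,0.16,0.05,-0.42,-0.22,0.3],[-0.42,0.35,0.16,0.05,-0.42,-0.22,0.3],[-0.42,0.35,0.16,0.05,-0.42,-0.22,0.3],[-0.42,0.35,0.16,0.05,-0.42,-0.22,0.3],[-0.42,0.35,0.16,0.05,-0.42,-0.22,0.3]],
  ],
)

```text
time: 12.17
tool_pos: [0.5122, 0.2062, 0.1879]
tcp_rot: [-3.103, -0.277, -0.34]
wrist_force: [0.5, -0.9, -0.1]
width: 0.652
grip_force: 0.0
```

Emit:
jog_arm(
  increments=[
    [[-0.42,0.35,0.16,0.05,-0.42,-0.22,0.3],[-0.42,0.35,0.16,0.05,-0.42,-0.22,0.3],[-0.42,0.35,0.16,0.05,-0.42,-0.22,0.3],[-0.42,0.35,0.16,0.05,-0.42,-0.22,0.3],[-0.42,0.35,0.16,0.05,-0.42,-0.22,0.3]],
  ],
)

```text
time: 12.58
tool_pos: [0.4662, 0.1415, 0.1566]
tcp_rot: [-3.105, -0.46, 0.006]
wrist_force: [-0.2, 0.2, -0.4]
width: 0.649
grip_force: 0.0
```

Emit:
jog_arm(
  increments=[
    [[0,0,0,0,0,0,0.3],[0,0,0,0,0,0,0.3],[0,0,0,0,0,0,0.3],[0,0,0,0,0,0,0.3],[0,0,0,0,0,0,0.3]],
  ],
)

```text
time: 13.0
tool_pos: [0.4674, 0.143, 0.1581]
tcp_rot: [-3.105, -0.459, -0.003]
wrist_force: [1.2, 0.8, -0.4]
width: 0.653
grip_force: 0.0
```

```bash
cat > fc.py <<'E'
from h import *
im,d,p,M=cam('wrist')
H,S,V=cv2.split(cv2.cvtColor(im,cv2.COLOR_BGR2HSV)); P=pts(p,M,d)
m=((V>150)&(S<60)|((H<20)&(S>120)))&(P[...,2]>.011)&(P[...,2]<.022)&(P[...,0]<.53)
blobs(im,p,M,m,.016,'case',600)
E
python3 fc.py; python3 plan.py .465,.141,.008,16.9,0,.067,5
```

```text
case xy 382.5 110.3 size 76.9 34.7 ang -73.1 px [264. 301.]
case xy 472.0 40.7 size 63.5 37.1 ang -22.6 px [381. 233.]
case xy 465.1 141.2 size 82.7 35.2 ang 16.6 px [258. 205.]
t 13.05 tcp [0.4673 0.143  0.1581] width 0.652 grip 0.0 F [ 0.7 -0.2 -0.3] q [0.24 0.05 2.14 0.   0.95 1.52]
rows 5 calls 1.0: [-0.02, 0.01, 0.55, -0.0, -0.0, -0.0] TCP [0.465 0.141 0.075]
```

Descend, settle, grip, and lift.

Emit:
jog_arm(
  increments=[
    [[-0.02,0.02,0.56,0,0,0,0.3],[-0.02,0.02,0.56,0,0,0,0.3],[-0.02,0.02,0.56,0,0,0,0.3],[-0.02,0.01,0.56,0,0,0,0.3],[0,0,0.54,0,0,0,0.3]],
  ],
)

```text
time: 13.47
tool_pos: [0.4654, 0.1403, 0.0739]
tcp_rot: [-3.105, -0.459, -0.002]
wrist_force: [-0.7, 0.4, 1.1]
width: 0.651
grip_force: 0.0
```

Emit:
jog_arm(
  increments=[
    [[0,0,0,0,0,0,0.3],[0,0,0,0,0,0,0.3],[0,0,0,0,0,0,0.3],[0,0,0,0,0,0,-1],[0,0,0,0,0,0,-1]],
  ],
)

```text
time: 13.88
tool_pos: [0.4665, 0.1403, 0.076]
tcp_rot: [-3.105, -0.458, -0.005]
wrist_force: [3.1, -0.5, -0.1]
width: 0.408
grip_force: 40.8
```

Emit:
jog_arm(
  increments=[
    [[0,0,0,0,0,0,-1],[0,0,0,0,0,0,-1],[0,0,0,0,0,0,-1],[0,0,0,0,0,0,-1],[0,0,0,0,0,0,-1]],
  ],
)

```text
time: 14.3
tool_pos: [0.4666, 0.1402, 0.0759]
tcp_rot: [-3.105, -0.458, -0.005]
wrist_force: [-0.1, 0.1, 5.8]
width: 0.411
grip_force: 41.7
```

Emit:
jog_arm(
  increments=[
    [[0,0,-0.8,0,0,0,-1],[0,0,-0.9,0,0,0,-1],[0,0,-0.9,0,0,0,-1],[0,0,-0.9,0,0,0,-1],[0,0,-0.9,0,0,0,-1]],
  ],
)

```text
time: 14.72
tool_pos: [0.4648, 0.1394, 0.2076]
tcp_rot: [-3.106, -0.458, 0.0]
wrist_force: [-0.2, 1.0, -1.2]
width: 0.413
grip_force: 40.9
```

Emit:
jog_arm(
  increments=[
    [[0,0,0,0,0,0,-1],[0,0,0,0,0,0,-1],[0,0,0,0,0,0,-1],[0,0,0,0,0,0,-1],[0,0,0,0,0,0,-1]],
  ],
)

```text
time: 15.13
tool_pos: [0.4641, 0.1392, 0.2045]
tcp_rot: [-3.106, -0.458, 0.005]
wrist_force: [-0.1, 0.9, -0.6]
width: 0.406
grip_force: 40.9
```

```bash
sed -i 's/\.0055\*B/.004*B/' rib.py; python3 inhand.py; python3 rib.py 37.5,50,.066,10
```

```text
n 10182 x far [-0.0405  0.0405  0.0406] y [-0.0171  0.0176]
face z0 0.0591 slope deg x,y [ 0.4 -0.2]
((26.902233123779297, 0.3059730529785156), (27.794126510620117, 36.164390563964844), 0.013817879371345043)
t 15.18 tcp [0.4642 0.1393 0.2047] width 0.404 grip 40.9 F [-0.5 -0.7 -0.5] q [ 0.24 -0.01  2.1   0.    1.05  1.52]
rows 10 calls 2.0: [0.4, -0.1, 0.13, -0.05, 0.42, 0.22] TCP [0.581 0.191 0.189]
```

Emit:
jog_arm(
  increments=[
    [[0.4,-0.1,0.13,-0.05,0.42,0.22,-1],[0.4,-0.1,0.13,-0.05,0.42,0.22,-1],[0.4,-0.1,0.13,-0.05,0.42,0.22,-1],[0.4,-0.1,0.13,-0.05,0.42,0.22,-1],[0.4,-0.1,0.13,-0.05,0.42,0.22,-1]],
  ],
)

```text
time: 15.6
tool_pos: [0.5209, 0.169, 0.1907]
tcp_rot: [-3.102, -0.274, -0.345]
wrist_force: [-0.9, 0.1, -0.6]
width: 0.409
grip_force: 40.9
```

Emit:
jog_arm(
  increments=[
    [[0.4,-0.1,0.13,-0.05,0.42,0.22,-1],[0.4,-0.1,0.13,-0.05,0.42,0.22,-1],[0.4,-0.1,0.13,-0.05,0.42,0.22,-1],[0.4,-0.1,0.13,-0.05,0.42,0.22,-1],[0.4,-0.1,0.13,-0.05,0.42,0.22,-1]],
  ],
)

```text
time: 16.02
tool_pos: [0.5813, 0.1919, 0.1902]
tcp_rot: [-3.051, -0.087, -0.684]
wrist_force: [-0.3, -0.4, -0.5]
width: 0.406
grip_force: 40.9
```

Emit:
jog_arm(
  increments=[
    [[0,0,0,0,0,0,-1],[0,0,0,0,0,0,-1],[0,0,0,0,0,0,-1],[0,0,0,0,0,0,-1],[0,0,0,0,0,0,-1]],
  ],
)

```text
time: 16.43
tool_pos: [0.5813, 0.1916, 0.1916]
tcp_rot: [-3.05, -0.089, -0.684]
wrist_force: [-0.5, -0.1, -0.5]
width: 0.411
grip_force: 40.9
```

```bash
python3 inhand.py; python3 rib.py 37.5,0,.068,5
```

```text
n 10275 x far [-0.0402  0.0409  0.0411] y [-0.0169  0.0178]
face z0 0.0588 slope deg x,y [ 0.4 -0.3]
((27.130325317382812, 0.3913917541503906), (36.13931655883789, 28.244613647460938), 89.952880859375)
t 16.48 tcp [0.5814 0.1916 0.1918] width 0.41 grip 40.9 F [ 0.2 -0.3 -1. ] q [ 0.33  0.06  2.11 -0.22  0.55  2.  ]
rows 5 calls 1.0: [-0.01, 0.01, 0.34, -0.0, -0.01, -0.0] TCP [0.602 0.192 0.146]
```

Emit:
jog_arm(
  increments=[
    [[-0.02,0.01,0.38,0,-0.01,0,-1],[-0.02,0.01,0.38,0,-0.01,0,-1],[0,0.01,0.38,0,-0.01,0,-1],[0,0.01,0.38,0,-0.01,0,-1],[0,0,0.12,0,0,0,-1]],
  ],
)

```text
time: 16.9
tool_pos: [0.6008, 0.1914, 0.1447]
tcp_rot: [-3.054, -0.088, -0.672]
wrist_force: [-35.0, -2.8, 39.3]
width: 0.411
grip_force: 46.6
```

Emit:
jog_arm(
  increments=[
    [[0,0,0,0,0,0,-1],[0,0,0,0,0,0,-1],[0,0,0,0,0,0,-1],[0,0,0,0,0,0,-1],[0,0,0,0,0,0,-1]],
  ],
)

```text
time: 17.32
tool_pos: [0.6015, 0.1919, 0.1463]
tcp_rot: [-3.052, -0.089, -0.678]
wrist_force: [1.2, 0.5, -0.4]
width: 0.409
grip_force: 40.9
```

```bash
python3 rib.py 37.5,0,.068,5
```

```text
t 17.32 tcp [0.6015 0.1919 0.1463] width 0.409 grip 40.9 F [ 1.2  0.5 -0.4] q [ 0.32  0.16  2.1  -0.24  0.47  2.02]
rows 5 calls 1.0: [-0.0, -0.0, 0.0, -0.0, -0.0, -0.0] TCP [0.602 0.192 0.146]
```

Emit:
jog_arm(
  increments=[
    [[0,0,0.02,0,0,0,-1],[0,0,0,0,0,0,-0.1],[0,0,0,0,0,0,0.1],[0,0,0,0,0,0,0.2],[0,0,0,0,0,0,0.2]],
  ],
)

```text
time: 17.73
tool_pos: [0.6019, 0.192, 0.1464]
tcp_rot: [-3.051, -0.089, -0.679]
wrist_force: [-0.4, 0.2, 0.1]
width: 0.601
grip_force: 0.0
```

Emit:
jog_arm(
  increments=[
    [[0,0,-0.3,0,0,0,0.2],[0,0,-0.6,0,0,0,0.2],[0,0,-0.8,0,0,0,0.2],[0,0,-0.8,0,0,0,0.2],[0,0,-0.8,0,0,0,0.2]],
  ],
)

```text
time: 18.15
tool_pos: [0.5591, 0.1892, 0.2371]
tcp_rot: [-3.051, -0.089, -0.678]
wrist_force: [0.3, 0.8, 0.2]
width: 0.601
grip_force: 0.0
```

Emit:
jog_arm(
  increments=[
    [[0,0,0,0,0,0,0.2],[0,0,0,0,0,0,0.2],[0,0,0,0,0,0,0.2],[0,0,0,0,0,0,0.2],[0,0,0,0,0,0,0.2]],
  ],
)

```text
time: 18.57
tool_pos: [0.5593, 0.189, 0.2341]
tcp_rot: [-3.053, -0.089, -0.675]
wrist_force: [0.1, 1.1, -0.1]
width: 0.601
grip_force: 0.0
```

```bash
python3 ribchk.py; python3 plan.py .4648,.0432,.09,-22.3,0,.067
```

```text
112.5 4134 ctr [ 7.1 -0. ] size [83.1 36.8] ang 0.0 top z 16.8 slopes [-0.2  1. ]
37.5 4001 ctr [ 3.3 -0.4] size [83.5 36.1] ang 0.0 top z 16.9 slopes [-0.1  0. ]
-37.5 none 0
-112.5 none 0
t 18.62 tcp [0.5594 0.189  0.2342] width 0.6 grip 0.0 F [-0.1  0.2  0. ] q [ 0.34 -0.03  2.11 -0.19  0.64  1.98]
rows 10 calls 2.0: [-0.3, 0.54, 0.18, -0.09, -0.41, 0.42] TCP [0.465 0.043 0.157]
```

Second case placed (3.3 mm up-slope, flat). Third case.

Emit:
jog_arm(
  increments=[
    [[-0.3,0.54,0.18,-0.09,-0.41,0.42,0.3],[-0.3,0.54,0.18,-0.09,-0.41,0.42,0.3],[-0.3,0.54,0.18,-0.09,-0.41,0.42,0.3],[-0.3,0.54,0.18,-0.09,-0.41,0.42,0.3],[-0.3,0.54,0.18,-0.09,-0.41,0.42,0.3]],
  ],
)

```text
time: 19.03
tool_pos: [0.5242, 0.1096, 0.1925]
tcp_rot: [-3.103, 0.263, -0.339]
wrist_force: [0.3, 0.2, 0.2]
width: 0.652
grip_force: 0.0
```

Emit:
jog_arm(
  increments=[
    [[-0.3,0.54,0.18,-0.09,-0.41,0.42,0.3],[-0.3,0.54,0.18,-0.09,-0.41,0.42,0.3],[-0.3,0.54,0.18,-0.09,-0.41,0.42,0.3],[-0.3,0.54,0.18,-0.09,-0.41,0.42,0.3],[-0.3,0.54,0.18,-0.09,-0.41,0.42,0.3]],
  ],
)

```text
time: 19.45
tool_pos: [0.4642, 0.0425, 0.1583]
tcp_rot: [-3.077, 0.608, 0.005]
wrist_force: [-0.3, -1.0, 1.5]
width: 0.647
grip_force: 0.0
```

Emit:
jog_arm(
  increments=[
    [[0,0,0,0,0,0,0.3],[0,0,0,0,0,0,0.3],[0,0,0,0,0,0,0.3],[0,0,0,0,0,0,0.3],[0,0,0,0,0,0,0.3]],
  ],
)

```text
time: 19.87
tool_pos: [0.4656, 0.0438, 0.1598]
tcp_rot: [-3.078, 0.602, -0.003]
wrist_force: [-0.1, -0.1, -0.0]
width: 0.652
grip_force: 0.0
```

```bash
python3 fc.py; python3 plan.py .4648,.0432,.008,-22.3,0,.067,5
```

```text
case xy 382.4 96.5 size 74.9 35.5 ang 73.9 px [238. 305.]
case xy 464.5 42.4 size 82.8 35.7 ang -22.1 px [258. 203.]
t 19.92 tcp [0.4655 0.0438 0.1598] width 0.647 grip 0.0 F [-0.4 -0.   0.5] q [0.04 0.01 2.18 0.01 0.95 1.99]
rows 5 calls 1.0: [-0.0, 0.01, 0.57, -0.01, -0.0, 0.01] TCP [0.465 0.043 0.075]
```

Emit:
jog_arm(
  increments=[
    [[0,0.01,0.57,0,0,0.01,0.3],[0,0.01,0.57,0,0,0.01,0.3],[0,0.01,0.57,0,0,0.01,0.3],[0,0.01,0.57,0,0,0.01,0.3],[0,0.01,0.57,0,0,0,0.3]],
  ],
)

```text
time: 20.33
tool_pos: [0.465, 0.0427, 0.0736]
tcp_rot: [-3.076, 0.609, -0.003]
wrist_force: [0.1, -0.8, -0.4]
width: 0.647
grip_force: 0.0
```

Emit:
jog_arm(
  increments=[
    [[0,0,0,0,0,0,0.3],[0,0,0,0,0,0,0.3],[0,0,0,0,0,0,0.3],[0,0,0,0,0,0,-1],[0,0,0,0,0,0,-1]],
  ],
)

```text
time: 20.75
tool_pos: [0.4659, 0.0424, 0.0755]
tcp_rot: [-3.076, 0.61, -0.005]
wrist_force: [2.9, -0.1, 0.1]
width: 0.412
grip_force: 40.8
```

Emit:
jog_arm(
  increments=[
    [[0,0,0,0,0,0,-1],[0,0,0,0,0,0,-1],[0,0,0,0,0,0,-1],[0,0,0,0,0,0,-1],[0,0,0,0,0,0,-1]],
  ],
)

```text
time: 21.17
tool_pos: [0.4659, 0.0424, 0.0755]
tcp_rot: [-3.076, 0.61, -0.006]
wrist_force: [-1.8, 0.3, 7.3]
width: 0.411
grip_force: 41.6
```

Emit:
jog_arm(
  increments=[
    [[0,0,-0.8,0,0,0,-1],[0,0,-0.9,0,0,0,-1],[0,0,-0.9,0,0,0,-1],[0,0,-0.9,0,0,0,-1],[0,0,-0.9,0,0,0,-1]],
  ],
)

```text
time: 21.58
tool_pos: [0.4638, 0.0416, 0.2072]
tcp_rot: [-3.077, 0.611, -0.001]
wrist_force: [0.5, -0.6, -0.6]
width: 0.414
grip_force: 40.8
```

Emit:
jog_arm(
  increments=[
    [[0,0,0,0,0,0,-1],[0,0,0,0,0,0,-1],[0,0,0,0,0,0,-1],[0,0,0,0,0,0,-1],[0,0,0,0,0,0,-1]],
  ],
)

```text
time: 22.0
tool_pos: [0.4631, 0.0416, 0.2041]
tcp_rot: [-3.077, 0.611, 0.005]
wrist_force: [-0.7, 0.8, -0.1]
width: 0.409
grip_force: 40.8
```

```bash
python3 inhand.py; python3 rib.py -112.5,50,.066,10 -37.5,50,.066,10
```

```text
n 10279 x far [-0.0399  0.0404  0.0406] y [-0.0167  0.0181]
face z0 0.0587 slope deg x,y [ 0.3 -0.6]
((26.853328704833984, 0.6916236877441406), (36.0582275390625, 27.77921485900879), 89.66023254394531)
t 22.05 tcp [0.4633 0.0416 0.2043] width 0.41 grip 40.8 F [-0.1  0.4 -2.2] q [ 0.03 -0.05  2.14  0.01  1.05  1.99]
rows 10 calls 2.0: [0.4, -0.08, 0.13, 0.09, 0.41, -0.42] TCP [0.59  0.041 0.189]
rows 10 calls 2.0: [0.0, -0.25, 0.0, 0.0, 0.0, 0.0] TCP [0.586 0.116 0.189]
```

Emit:
jog_arm(
  increments=[
    [[0.4,-0.08,0.13,0.09,0.41,-0.42,-1],[0.4,-0.08,0.13,0.09,0.41,-0.42,-1],[0.4,-0.08,0.13,0.09,0.41,-0.42,-1],[0.4,-0.08,0.13,0.09,0.41,-0.42,-1],[0.4,-0.08,0.13,0.09,0.41,-0.42,-1]],
  ],
)

```text
time: 22.47
tool_pos: [0.5262, 0.035, 0.1905]
tcp_rot: [-3.103, 0.263, -0.344]
wrist_force: [-0.6, -0.7, -0.6]
width: 0.409
grip_force: 40.8
```

Emit:
jog_arm(
  increments=[
    [[0.4,-0.08,0.13,0.09,0.41,-0.42,-1],[0.4,-0.08,0.13,0.09,0.41,-0.42,-1],[0.4,-0.08,0.13,0.09,0.41,-0.42,-1],[0.4,-0.08,0.13,0.09,0.41,-0.42,-1],[0.4,-0.08,0.13,0.09,0.41,-0.42,-1]],
  ],
)

```text
time: 22.88
tool_pos: [0.5897, 0.0421, 0.1902]
tcp_rot: [-3.053, -0.086, -0.678]
wrist_force: [-0.2, 0.3, -0.5]
width: 0.405
grip_force: 40.8
```

Emit:
jog_arm(
  increments=[
    [[0,0,0,0,0,0,-1],[0,0,0,0,0,0,-1],[0,0,0,0,0,0,-1],[0,0,0,0,0,0,-1],[0,0,0,0,0,0,-1]],
  ],
)

```text
time: 23.3
tool_pos: [0.5896, 0.0421, 0.1915]
tcp_rot: [-3.053, -0.082, -0.677]
wrist_force: [-0.1, 0.0, -0.8]
width: 0.409
grip_force: 40.8
```

```bash
sed -i 's/\.004\*B/.005*B/' rib.py;  python3 inhand.py; python3 rib.py -112.5,0,.068,5
```

```text
n 10253 x far [-0.0399  0.0405  0.0406] y [-0.017   0.0177]
face z0 0.0584 slope deg x,y [ 0.3 -0.5]
((26.920421600341797, 0.261962890625), (36.26583480834961, 27.830598831176758), 89.98954772949219)
t 23.35 tcp [0.5897 0.0421 0.1917] width 0.412 grip 40.8 F [-0.1 -0.9 -1.3] q [0.02 0.02 2.16 0.03 0.53 1.52]
rows 5 calls 1.0: [0.0, 0.01, 0.34, 0.0, -0.0, -0.01] TCP [0.611 0.042 0.146]
```

Emit:
jog_arm(
  increments=[
    [[0,0.01,0.36,0,0,0,-1],[0,0.01,0.36,0,0,0,-1],[0,0.01,0.36,0,0,0,-1],[0,0,0.25,0,0,0,-1],[0,0,0.13,0,0,0,-1]],
  ],
)

```text
time: 23.77
tool_pos: [0.608, 0.0422, 0.1495]
tcp_rot: [-3.054, -0.082, -0.674]
wrist_force: [-0.5, 0.1, -1.7]
width: 0.414
grip_force: 40.8
```

Emit:
jog_arm(
  increments=[
    [[0,0,0,0,0,0,-1],[0,0,0,0,0,0,-1],[0,0,0,0,0,0,-1],[0,0,0,0,0,0,-1],[0,0,0,0,0,0,-1]],
  ],
)

```text
time: 24.18
tool_pos: [0.6088, 0.0423, 0.1527]
tcp_rot: [-3.052, -0.083, -0.68]
wrist_force: [-0.1, 0.4, -1.1]
width: 0.408
grip_force: 40.8
```

```bash
python3 rib.py -112.5,0,.068,5
```

```text
t 24.18 tcp [0.6088 0.0423 0.1527] width 0.408 grip 40.8 F [-0.1  0.4 -1.1] q [0.02 0.11 2.15 0.04 0.45 1.51]
rows 5 calls 1.0: [-0.0, 0.0, 0.05, 0.0, -0.0, -0.01] TCP [0.611 0.042 0.146]
```

Emit:
jog_arm(
  increments=[
    [[0,0,0.09,0,0,0,-1],[0,0,0.08,0,0,0,-1],[0,0,0.06,0,0,0,-1],[0,0,0,0,0,0,-1],[0,0,0,0,0,0,-1]],
  ],
)

```text
time: 24.6
tool_pos: [0.6114, 0.0424, 0.1456]
tcp_rot: [-3.053, -0.083, -0.678]
wrist_force: [-0.3, -0.9, 0.5]
width: 0.411
grip_force: 40.8
```

Emit:
jog_arm(
  increments=[
    [[0,0,0,0,0,0,-1],[0,0,0,0,0,0,-0.1],[0,0,0,0,0,0,0.1],[0,0,0,0,0,0,0.2],[0,0,0,0,0,0,0.2]],
  ],
)

```text
time: 25.02
tool_pos: [0.6116, 0.0424, 0.1459]
tcp_rot: [-3.052, -0.082, -0.679]
wrist_force: [0.3, -0.1, 0.0]
width: 0.599
grip_force: 0.0
```

Emit:
jog_arm(
  increments=[
    [[0,0,-0.3,0,0,0,0.2],[0,0,-0.6,0,0,0,0.2],[0,0,-0.8,0,0,0,0.2],[0,0,-0.8,0,0,0,0.2],[0,0,-0.8,0,0,0,0.2]],
  ],
)

```text
time: 25.43
tool_pos: [0.5687, 0.04, 0.2366]
tcp_rot: [-3.053, -0.083, -0.678]
wrist_force: [-0.6, 0.3, -0.6]
width: 0.598
grip_force: 0.0
```

Emit:
jog_arm(
  increments=[
    [[0,0,-0.5,0,0,0,0.2],[0,0,0,0,0,0,0.2],[0,0,0,0,0,0,0.2],[0,0,0,0,0,0,0.2],[0,0,0,0,0,0,0.2]],
  ],
)

```text
time: 25.85
tool_pos: [0.5626, 0.0396, 0.2474]
tcp_rot: [-3.053, -0.083, -0.675]
wrist_force: [-0.7, 0.6, -1.2]
width: 0.603
grip_force: 0.0
```

```bash
python3 ribchk.py; python3 plan.py .42,-.19,.30,-5,0,0
```

```text
112.5 2670 ctr [ 6.6 -2.6] size [33.7 83.8] ang 89.3 top z 17.2 slopes [0.3 5.9]
37.5 3805 ctr [ 3.  -0.7] size [37.2 84.1] ang 89.8 top z 16.8 slopes [-0.1  1.9]
-37.5 none 0
-112.5 3621 ctr [ 3.5 -0.3] size [36.1 84. ] ang 89.9 top z 17.0 slopes [-0.2 -0. ]
t 25.9 tcp [0.5626 0.0396 0.2472] width 0.598 grip 0.0 F [-0.2  0.2  0. ] q [ 0.02 -0.1   2.16  0.03  0.65  1.52]
rows 10 calls 2.0: [-0.42, 0.77, -0.29, -0.03, -0.41, 0.13] TCP [ 0.42 -0.19  0.3 ]
```

All three cases are seated. Now to the rods and holder.

Emit:
jog_arm(
  increments=[
    [[-0.42,0.77,-0.29,-0.03,-0.41,0.13,0],[-0.42,0.77,-0.29,-0.03,-0.41,0.13,0],[-0.42,0.77,-0.29,-0.03,-0.41,0.13,0],[-0.42,0.77,-0.29,-0.03,-0.41,0.13,0],[-0.42,0.77,-0.29,-0.03,-0.41,0.13,0]],
  ],
)

```text
time: 26.32
tool_pos: [0.4913, -0.0787, 0.2662]
tcp_rot: [-3.115, 0.025, -0.341]
wrist_force: [-0.9, -0.3, -0.7]
width: 0.503
grip_force: 0.0
```

Emit:
jog_arm(
  increments=[
    [[-0.42,0.77,-0.29,-0.03,-0.41,0.13,0],[-0.42,0.77,-0.29,-0.03,-0.41,0.13,0],[-0.42,0.77,-0.29,-0.03,-0.41,0.13,0],[-0.42,0.77,-0.29,-0.03,-0.41,0.13,0],[-0.42,0.77,-0.29,-0.03,-0.41,0.13,0]],
  ],
)

```text
time: 26.73
tool_pos: [0.4183, -0.1916, 0.3001]
tcp_rot: [-3.137, 0.134, -0.005]
wrist_force: [0.2, 0.1, 0.5]
width: 0.502
grip_force: 0.0
```

Emit:
jog_arm(
  increments=[
    [[0,0,0,0,0,0,0],[0,0,0,0,0,0,0],[0,0,0,0,0,0,0],[0,0,0,0,0,0,0],[0,0,0,0,0,0,0]],
  ],
)

```text
time: 27.15
tool_pos: [0.4193, -0.1897, 0.3003]
tcp_rot: [-3.137, 0.13, -0.01]
wrist_force: [-0.2, -0.0, -0.2]
width: 0.501
grip_force: 0.0
```

```bash
cat > fr.py <<'E'
from h import *
im,d,p,M=cam('wrist'); np.savez('fr',im=im,d=d,M=M); cv2.imwrite('pics/fr.png',cv2.resize(im,(800,600)))
H,S,V=cv2.split(cv2.cvtColor(im,cv2.COLOR_BGR2HSV)); P=pts(p,M,d)
blobs(im,p,M,(H>20)&(H<35)&(S>120)&(V>60)&(P[...,2]<.03),.012,'rod',60)
E
cat > fh.py <<'E'
from h import *
z=np.load('fr.npz');im,d,M=z['im'],z['d'],z['M'];p=viewer.camera_params('wrist');P=pts(p,M,d)
H,S,V=cv2.split(cv2.cvtColor(im,cv2.COLOR_BGR2HSV))
m=(P[...,2]>.004)&(P[...,2]<.012)&(P[...,0]>.5)&(P[...,0]<.66)&(P[...,1]<-.1)&(P[...,1]>-.32)&(V>90)&(S<60)
print('foot',cv2.minAreaRect(P[m][:,:2].astype(np.float32)*1000),m.sum())
m=(P[...,2]>.025)&(P[...,2]<.1)&(P[...,0]>.5)&(P[...,0]<.68)&(P[...,1]<-.1)&(P[...,1]>-.32)
q=P[m]; print('wells',q.min(0),q.max(0)); t=q[q[:,2]>np.percentile(q[:,2],99)-.012];print('top pts',t.min(0),t.max(0),cv2.minAreaRect(t[:,:2].astype(np.float32)*1000))
E
python3 fr.py; python3 fh.py;python3 plan.py
```

```text
rod xy 420.6 -151.3 size 106.7 12.0 ang -18.1 px [227. 172.]
rod xy 408.9 -338.6 size 106.1 14.2 ang 8.0 px [372. 170.]
foot ((568.9639892578125, -212.44580078125), (170.16128540039062, 98.91728973388672), 88.33827209472656) 3831
wells [ 0.51974273 -0.28918796  0.02872305] [ 0.58486017 -0.13673862  0.08423988]
top pts [ 0.5411432  -0.27868772  0.07047599] [ 0.57345941 -0.14612717  0.08423988] ((557.4594116210938, -212.39208984375), (132.07289123535156, 30.562448501586914), 88.27560424804688)
t 27.2 tcp [ 0.4193 -0.1898  0.3005] width 0.498 grip 0.0 F [-0.2  0.4  0.3] q [-0.48 -0.15  2.05  0.    1.24  1.17]
```

View pics/fr.png

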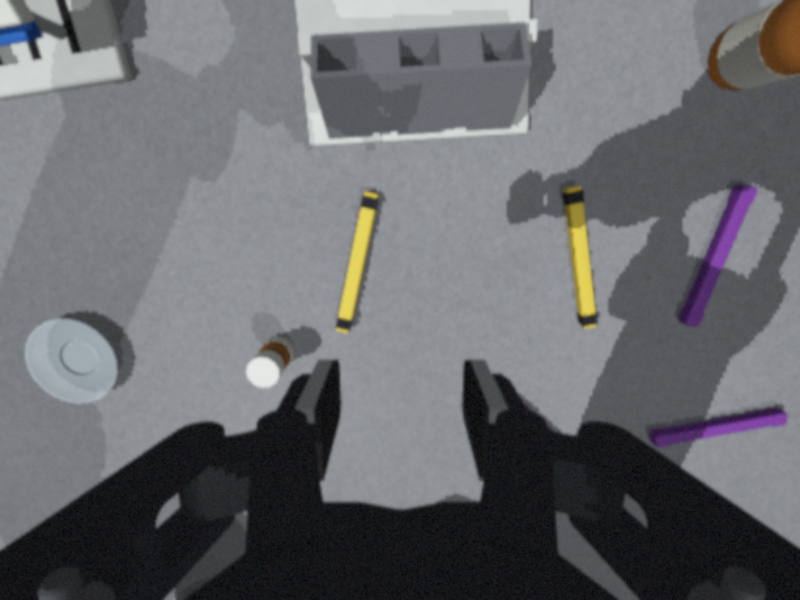

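Picture shows two yellow rods, centres near (357,261) and (581,256), the holder with three mouths at (337,55), (419,50), (502,45), and purple decoys on the right. Fit the well axis position from the depth.

Run:
```python
from h import *
z=np.load('fr.npz');im,d,M=z['im'],z['d'],z['M'];p=viewer.camera_params('wrist');P=pts(p,M,d)
yaw=np.radians(-1.75);R=Ro.from_euler('z',yaw).as_matrix()
Q=((P-np.array([.565,-.2124,0]))@R)*1000
q=Q[(Q[...,2]>22)&(Q[...,2]<75)&(abs(Q[...,1])<60)&(Q[...,0]<20)&(Q[...,0]>-70)]
n=np.array([-np.cos(np.pi/6),0,.5]); s=q@n
h,e=np.histogram(s,bins=np.arange(0,60,1.)); i=h.argmax(); print('wall s',e[i],h[i-2:i+3], np.median(s[abs(s-e[i])<3]))
s0=np.median(s[abs(s-e[i])<3]); # (xo,26).n+16=s0
print('well origin x (holder frame from .565):',(26*.5+16-s0)/.866)
w=np.array([.5,0,np.sqrt(.75)]); t=Q[(abs(Q[...,1])<70)&(Q[...,2]>55)&(abs(Q[...,0])<70)]; print('rim along axis', np.percentile(t@w,[50,90,98]))
rim=t[(t@w)>np.percentile(t@w,98)-4]; print(rim.min(0),rim.max(0))
x0=rim[:,:2];print(cv2.minAreaRect(x0.astype(np.float32)))
```

```text
wall s 53.0 [   4  660 2590  507    5] 53.46077118268603
well origin x (holder frame from .565): -28.24569420633491
rim along axis [58.9217571  64.4807364  65.05678763]
[-16.67144605 -66.256097    64.50878   ] [13.87454402 65.52948027 84.23987665]
((-1.3184785842895508, -0.38408660888671875), (30.374984741210938, 131.74192810058594), 0.20973697304725647)
```

```bash
cat > ik.py <<'E'
import numpy as np
from scipy.spatial.transform import Rotation as Ro
from scipy.optimize import least_squares
def fk(q,k):
    a,b,h,D,o=k; z=np.array([0,0,1.]); A=Ro.from_euler('z',q[0])
    f=A*Ro.from_euler('y',q[1]+q[2]); t=f*Ro.from_euler('z',q[3])*Ro.from_euler('y',q[4])
    return h*z+(A*Ro.from_euler('y',q[1])).apply([o,0,a])+f.apply(b*z)+t.apply(D*z), t.apply(z)
D=[([1.24,.2647,1.6052,0,1.2737],[.1953,.6456,.3027]),([.26,-.22,2.03,0,1.33],[.4174,.1361,.3392]),([.23,.08,1.74,0,1.33],[.5679,.1589,.3494]),([.42,.22,2.14,0,.78],[.4533,.2297,.0737]),
([.45,.21,2.04,-.34,.5],[.5993,.2673,.1456]),([.02,.11,2.15,.04,.45],[.6088,.0423,.1527]),([-.48,-.15,2.05,0,1.24],[.4193,-.1898,.3005])]
r=least_squares(lambda k:np.concatenate([fk(q,k)[0]-p for q,p in D]),[.5,.5,.3,.3,0]);k=r.x
print(k.round(3),'rms mm',np.sqrt((r.fun**2).mean())*1e3)
lo=np.array([-2.6,-.94,.31,-1.31,0]);hi=np.array([2.6,2.18,2.57,4.45,2.66])
def sol(g,yaw,tilt,L):
    T=(Ro.from_euler('z',yaw,degrees=True)*Ro.from_euler('y',-tilt,degrees=True)).apply([0,0,-1]); P=np.array(g)-L*T; best=None
    for q4 in (.3,1.5,3):
        s=least_squares(lambda q:np.r_[fk(q,k)[0]-P,.3*(fk(q,k)[1]-T)],[np.arctan2(g[1],g[0]),.1,2.1,q4,.5],bounds=(lo,hi))
        if best is None or s.cost<best.cost: best=s
    return best.x.round(2),float(np.sqrt(2*best.cost)*1e3)
w=np.array([.5,-.015,.866])
for nm,O in (('L',[.5385,-.1615,.026]),('R',[.5355,-.2615,.026])):
    for tilt in (30,40,45,60):
        for h in (85,157): print(nm,tilt,h,*sol(O+w*h/1e3,-1.75,tilt,.069))
E
python3 ik.py
```

```text
[0.514 0.565 0.238 0.263 0.002] rms mm 14.363529545832263
L 30 85 [-0.36  0.02  2.25  0.43  0.4 ] 1.1740454742998472e-11
L 30 157 [-0.34 -0.    2.14  0.31  0.52] 2.2652969255149404e-12
L 40 85 [-0.4  -0.01  2.36  1.08  0.27] 6.76223247188557e-13
L 40 157 [-0.37 -0.05  2.25  0.69  0.34] 3.0348504813144535e-10
L 45 85 [-0.42 -0.01  2.41  1.59  0.27] 5.007635965741704e-11
L 45 157 [-0.39 -0.06  2.3   1.07  0.29] 2.4911834646190884e-11
L 60 85 [-0.48  0.07  2.53  2.4   0.59] 3.0345310592180476e-09
L 60 157 [-0.44 -0.02  2.44  2.22  0.45] 1.4808646505272245e-10
R 30 85 [-0.56  0.1   2.17  0.57  0.48] 4.6818930488398e-09
R 30 157 [-0.52  0.07  2.06  0.44  0.59] 1.5525274349098062e-09
R 40 85 [-0.61  0.08  2.27  1.12  0.4 ] 6.573284478384191e-09
R 40 157 [-0.57  0.04  2.17  0.85  0.46] 7.030975481369459e-12
R 45 85 [-0.64  0.08  2.31  1.44  0.42] 9.319328130570518e-12
R 45 157 [-0.6   0.03  2.22  1.13  0.43] 2.157401820241749e-11
R 60 85 [-0.72  0.16  2.42  2.07  0.68] 1.4997094036501716e-06
R 60 157 [-0.66  0.07  2.34  1.92  0.58] 3.6055840301388035e-07
```

```bash
python3 plan.py .4477,-.1595,.076,-18,-20,.072,10 .4477,-.1595,.006,-18,-20,.072,5
```

```text
t 27.2 tcp [ 0.4193 -0.1898  0.3005] width 0.498 grip 0.0 F [-0.2  0.4  0.3] q [-0.48 -0.15  2.05  0.    1.24  1.17]
rows 10 calls 2.0: [0.24, -0.1, 0.5, 0.04, -0.34, 0.22] TCP [ 0.471 -0.167  0.144]
rows 5 calls 1.0: [0.16, -0.0, 0.44, 0.0, 0.0, 0.0] TCP [ 0.471 -0.167  0.074]
```

Emit:
jog_arm(
  increments=[
    [[0.24,-0.1,0.5,0.04,-0.34,0.22,-0.1],[0.24,-0.1,0.5,0.04,-0.34,0.22,-0.1],[0.24,-0.1,0.5,0.04,-0.34,0.22,-0.1],[0.24,-0.1,0.5,0.04,-0.34,0.22,-0.1],[0.24,-0.1,0.5,0.04,-0.34,0.22,-0.1]],
  ],
)

```text
time: 27.62
tool_pos: [0.4528, -0.1783, 0.2235]
tcp_rot: [-3.085, 0.308, 0.265]
wrist_force: [0.2, -0.1, -0.4]
width: 0.45
grip_force: 0.0
```

Emit:
jog_arm(
  increments=[
    [[0.24,-0.1,0.5,0.04,-0.34,0.22,-0.1],[0.24,-0.1,0.5,0.04,-0.34,0.22,-0.1],[0.24,-0.1,0.5,0.04,-0.34,0.22,-0.1],[0.24,-0.1,0.5,0.04,-0.34,0.22,-0.1],[0.24,-0.1,0.5,0.04,-0.34,0.22,-0.1]],
  ],
)

```text
time: 28.03
tool_pos: [0.473, -0.167, 0.1421]
tcp_rot: [-2.999, 0.478, 0.533]
wrist_force: [-0.9, -0.2, 0.1]
width: 0.445
grip_force: 0.0
```

Emit:
jog_arm(
  increments=[
    [[0,0,0,0,0,0,-0.1],[0,0,0,0,0,0,-0.1],[0,0,0,0,0,0,-0.1],[0,0,0,0,0,0,-0.1],[0,0,0,0,0,0,-0.1]],
  ],
)

```text
time: 28.45
tool_pos: [0.4728, -0.168, 0.1444]
tcp_rot: [-3.001, 0.479, 0.527]
wrist_force: [0.4, -0.5, 0.3]
width: 0.45
grip_force: 0.0
```

```bash
cat > fr2.py <<'E'
from h import *
im,d,p,M=cam('wrist'); np.savez('fr2',im=im,d=d,M=M); cv2.imwrite('pics/fr2.png',im)
H,S,V=cv2.split(cv2.cvtColor(im,cv2.COLOR_BGR2HSV)); P=pts(p,M,d)
m=(H>20)&(H<35)&(S>100)&(V>60)&(P[...,2]<.03)
blobs(im,p,M,m,.012,'yellow',60)
n,l,st,_=cv2.connectedComponentsWithStats(m.astype(np.uint8))
for i in range(1,n):   # add the black ends: points 4..16 mm high on the axis line
    if st[i,4]<150: continue
    q=P[l==i][:,:2]; c=q.mean(0); u=np.linalg.svd(q-c,full_matrices=False)[2][0]; u*=np.sign(u[0]); v=np.array([-u[1],u[0]])
    D=P[...,:2]-c; a=D@u; b=D@v; k=(abs(b)<.008)&(P[...,2]>.005)&(P[...,2]<.016)&(abs(a)<.09)
    lo,hi=np.percentile(a[k],[.5,99.5]); print('rod ctr',((c+u*(lo+hi)/2)*1000).round(1),'len',(hi-lo).round(4),'yaw',np.degrees(np.arctan2(u[1],u[0])).round(1))
E
python3 fr2.py; python3 plan.py .4477,-.1595,.006,-18,-20,.072,5
```

```text
yellow xy 424.9 -152.5 size 96.0 12.1 ang -17.9 px [256. 201.]
yellow xy 482.2 -170.8 size 11.4 7.9 ang 72.0 px [256. 136.]
yellow xy 409.1 -331.6 size 112.6 8.9 ang 9.5 px [505. 156.]
yellow xy 473.1 -322.2 size 8.6 6.2 ang 9.5 px [507.  74.]
rod ctr [ 414.7 -333.6] len 0.1178 yaw 8.2
rod ctr [ 481.7 -170.4] len 0.0118 yaw 74.0
rod ctr [ 426.9 -153.2] len 0.1175 yaw -17.8
t 28.5 tcp [ 0.4728 -0.168   0.1443] width 0.451 grip 0.0 F [0.1 0.3 0.1] q [-0.38  0.28  1.93 -0.02  1.28  1.52]
rows 5 calls 1.0: [0.15, -0.0, 0.45, -0.01, -0.0, -0.0] TCP [ 0.471 -0.167  0.074]
```

View pics/fr2.png

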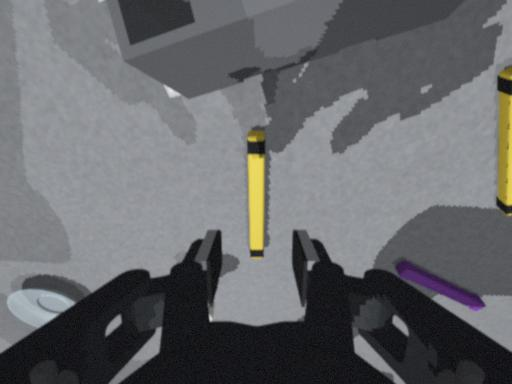

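Rod centred at (256,195) in view; measured centre (426.9, −153.2) mm. I'll grip 12 mm up from its centre with −15° tilt, to stay clear of the holder.

```bash
python3 plan.py .4383,-.1569,.006,-18,-15,.0715,5
```

```text
t 28.5 tcp [ 0.4728 -0.168   0.1443] width 0.451 grip 0.0 F [0.1 0.3 0.1] q [-0.38  0.28  1.93 -0.02  1.28  1.52]
rows 5 calls 1.0: [0.03, 0.0, 0.48, -0.01, 0.16, -0.0] TCP [ 0.456 -0.163  0.075]
```

Emit:
jog_arm(
  increments=[
    [[0.03,0,0.48,-0.01,0.16,0,-0.1],[0.03,0,0.48,-0.01,0.16,0,-0.1],[0.03,0,0.48,-0.01,0.16,0,-0.1],[0.03,0,0.46,-0.01,0.16,0,-0.1],[0.03,0,0.42,-0.01,0.16,0,-0.1]],
  ],
)

```text
time: 28.92
tool_pos: [0.4557, -0.1624, 0.0757]
tcp_rot: [-3.037, 0.484, 0.405]
wrist_force: [0.0, -0.4, -0.5]
width: 0.452
grip_force: 0.0
```

Emit:
jog_arm(
  increments=[
    [[0,0,0,0,0,0,-0.1],[0,0,0,0,0,0,-0.1],[0,0,0,0,0,0,-0.1],[0,0,0,0,0,0,-0.1],[0,0,0,0,0,0,-0.1]],
  ],
)

```text
time: 29.33
tool_pos: [0.4569, -0.1627, 0.0765]
tcp_rot: [-3.037, 0.484, 0.405]
wrist_force: [-0.6, 0.1, -0.1]
width: 0.449
grip_force: 0.0
```

```bash
python3 plan.py .4383,-.1569,.006,-18,-15,.0715,5
```

```text
t 29.33 tcp [ 0.4569 -0.1627  0.0765] width 0.449 grip 0.0 F [-0.6  0.1 -0.1] q [-0.38  0.31  2.04 -0.02  1.06  1.52]
rows 5 calls 1.0: [-0.0, 0.0, 0.01, 0.0, 0.01, -0.0] TCP [ 0.456 -0.163  0.075]
```

Close and lift.

Emit:
jog_arm(
  increments=[
    [[0,0,0.04,0,0,0,-0.1],[0,0,0,0,0,0,-1],[0,0,0,0,0,0,-1],[0,0,0,0,0,0,-1],[0,0,0,0,0,0,-1]],
  ],
  force=50,
)

```text
time: 29.75
tool_pos: [0.4558, -0.1623, 0.0746]
tcp_rot: [-3.037, 0.483, 0.407]
wrist_force: [0.3, -0.4, 3.1]
width: 0.122
grip_force: 51.1
```

Emit:
jog_arm(
  increments=[
    [[0,0,0,0,0,0,-1],[0,0,0,0,0,0,-1],[0,0,0,0,0,0,-1],[0,0,0,0,0,0,-1],[0,0,0,0,0,0,-1]],
  ],
)

```text
time: 30.17
tool_pos: [0.4558, -0.1623, 0.0746]
tcp_rot: [-3.037, 0.483, 0.407]
wrist_force: [0.9, -0.3, 3.9]
width: 0.116
grip_force: 51.3
```

Emit:
jog_arm(
  increments=[
    [[-0.1,0,-0.8,0,0,0,-1],[-0.1,0,-0.9,0,0,0,-1],[-0.1,0,-0.9,0,0,0,-1],[-0.1,0,-0.9,0,0,0,-1],[-0.1,0,-0.9,0,0,0,-1]],
  ],
)

```text
time: 30.58
tool_pos: [0.4743, -0.168, 0.206]
tcp_rot: [-3.036, 0.483, 0.411]
wrist_force: [1.5, -1.0, -0.9]
width: 0.115
grip_force: 50.8
```

Emit:
jog_arm(
  increments=[
    [[0,0,0,0,0,0,-1],[0,0,0,0,0,0,-1],[0,0,0,0,0,0,-1],[0,0,0,0,0,0,-1],[0,0,0,0,0,0,-1]],
  ],
)

```text
time: 31.0
tool_pos: [0.4736, -0.1678, 0.2038]
tcp_rot: [-3.035, 0.483, 0.414]
wrist_force: [-1.1, 0.8, -0.7]
width: 0.117
grip_force: 50.8
```

```bash
cat > inrod.py <<'E'
from h import *
im,d,p,M=cam('wrist'); cv2.imwrite('pics/inrod.png',im); E=np.array(p['hand_eye']); P=pts(p,E,d)
H,S,V=cv2.split(cv2.cvtColor(im,cv2.COLOR_BGR2HSV))
m=(abs(P[...,1])<.02)&(P[...,2]>.02)&(P[...,2]<.13)&(P[...,0]>.014)&(P[...,0]<.08)&(H>18)&(H<36)&(S>90)
q=P[m]; c=q.mean(0); u=np.linalg.svd(q-c,full_matrices=False)[2][0]; u*=np.sign(u[0])
m2=(P[...,2]>.02)&(P[...,2]<.13)&(P[...,0]>.014)&(P[...,0]<.09); D=P-c; a=D@u; perp=np.linalg.norm(D-a[...,None]*u,axis=-1)
k=m2&(perp<.009); hi=np.percentile(a[k],99.5); e=c+u*hi
print('n',len(q),'axis(tool)',u.round(3),'pitch deg',np.degrees(np.arctan2(-u[2],u[0])).round(1),'yaw err',np.degrees(np.arctan2(u[1],u[0])).round(1),'far top end',(e*1000).round(1), 'at x=0: y,z', ((c-u*c[0]/u[0])*1000).round(1))
R=M[:3,:3]@E[:3,:3].T; print('axis world',(R@u).round(3))
E
python3 inrod.py; python3 plan.py
```

```text
n 1103 axis(tool) [ 0.985  0.001 -0.171] pitch deg 9.9 yaw err 0.1 far top end [45.1  0.9 54.4] at x=0: y,z [ 0.   0.9 62.2]
axis world [ 0.946 -0.31  -0.098]
t 31.05 tcp [ 0.4738 -0.1678  0.204 ] width 0.122 grip 50.8 F [ 1.1 -0.6 -0.8] q [-0.38  0.17  1.93 -0.02  1.31  1.51]
```

```bash
cat > well.py <<'E'
from plan import *
# well.py pitch Cx,Cy,Cz(mm) "k,h[,n]"...  rod pitch in the tool, rod centre in the tool, well offset k (mm), h above floor (mm)
s=read_state(); P=s['tool_pos'];R=Ro.from_rotvec(s['tcp_rot']).as_matrix()
pit=float(sys.argv[1]); C=np.array([float(t) for t in sys.argv[2].split(',')])/1e3
u=np.array([np.cos(np.radians(pit)),0,-np.sin(np.radians(pit))])
W=Ro.from_euler('z',-1.75,degrees=True); w=W.apply([.5,0,.75**.5])
print('t',round(s['time'],2),'tcp',P.round(4),'width',round(s['width'],3),'F',s['wrist_force'].round(1),'q',s['q'].round(2),'rod axis',(R@u).round(3),'want',w.round(3))
for k in (50,0,-50):
    O=np.array([.565,-.2124,0])+W.apply([-.0282,k/1e3,.026]); B=np.c_[W.apply([.75**.5,0,-.5]),W.apply([0,1,0]),w]
    print(' low end in well frame',k,(((P+R@(C-.06*u)-O)@B)*1000).round(1))
for a in sys.argv[3:]:
    v=[float(t) for t in a.split(',')]; O=np.array([.565,-.2124,0])+W.apply([-.0282,v[0]/1e3,.026])
    tilt=60-pit; R1=Rt(-1.75,tilt); T=O+w*(60+v[1])/1e3-R1@C
    P,R=plan(P,R,*T,-1.75,tilt,0,int(v[2]) if len(v)>2 else None)
E
python3 well.py 9.9 -13,.5,70.6 50,80,15 50,4,5
```

```text
t 31.05 tcp [ 0.4738 -0.1678  0.204 ] width 0.122 F [ 1.1 -0.6 -0.8] q [-0.38  0.17  1.93 -0.02  1.31  1.51] rod axis [ 0.946 -0.309 -0.097] want [ 0.5   -0.015  0.866]
 low end in well frame 50 [-191.1   16.8   27.3]
 low end in well frame 0 [-191.1   66.8   27.3]
 low end in well frame -50 [-191.1  116.8   27.3]
rows 15 calls 3.0: [0.19, -0.05, 0.06, 0.06, 0.72, -0.18] TCP [ 0.563 -0.162  0.203]
rows 5 calls 1.0: [-0.5, -0.0, 0.09, 0.0, 0.0, 0.0] TCP [ 0.525 -0.161  0.137]
```

```bash
python3 well.py 9.9 -13,.5,70.6 50,105,15 | tail -1
python3 - <<'E'
import numpy as np
from plan import *
s=read_state();P=s['tool_pos'];R=Ro.from_rotvec(s['tcp_rot']).as_matrix();C=np.array([-13,.5,70.6])/1e3;u=np.array([.985,0,-.171])
W=Ro.from_euler('z',-1.75,degrees=True);w=W.apply([.5,0,.75**.5]);O=np.array([.565,-.2124,0])+W.apply([-.0282,.05,.026])
R1=Rt(-1.75,50.1);T=O+w*.165-R1@C; rv=Ro.from_matrix(R.T@R1).as_rotvec();n=15
A=R@sum(Ro.from_rotvec(rv*k/n).as_matrix() for k in range(n)); st=np.linalg.solve(A,T-P)
for k in range(n+1):
    if k%2==0 or k==n: print(k,(P+R@(C-.062*u)).round(3))
    P=P+R@st; R=R@Ro.from_rotvec(rv/n).as_matrix()
E
```

```text
rows 15 calls 3.0: [0.24, -0.06, 0.02, 0.06, 0.72, -0.18] TCP [ 0.575 -0.162  0.224]
0 [ 0.385 -0.14   0.145]
2 [ 0.408 -0.145  0.128]
4 [ 0.434 -0.15   0.114]
6 [ 0.461 -0.154  0.104]
8 [ 0.49  -0.158  0.099]
10 [ 0.519 -0.161  0.098]
12 [ 0.548 -0.163  0.102]
14 [ 0.576 -0.163  0.11 ]
15 [ 0.59  -0.163  0.115]
```

Emit:
jog_arm(
  increments=[
    [[-0.05,0,-0.25,0,0,0,-1],[-0.05,0,-0.25,0,0,0,-1],[-0.05,0,-0.25,0,0,0,-1],[-0.05,0,-0.25,0,0,0,-1],[0,0,0,0,0,0,-1]],
  ],
)

```text
time: 31.47
tool_pos: [0.4783, -0.1694, 0.2387]
tcp_rot: [-3.038, 0.484, 0.402]
wrist_force: [-0.1, -0.0, -0.1]
width: 0.122
grip_force: 50.8
```

```bash
python3 well.py 9.9 -13,.5,70.6 50,110,15 | tail -1
```

```text
rows 15 calls 3.0: [0.21, -0.05, 0.08, 0.06, 0.72, -0.18] TCP [ 0.578 -0.162  0.228]
```

Emit:
jog_arm(
  increments=[
    [[0.21,-0.05,0.08,0.06,0.72,-0.18,-1],[0.21,-0.05,0.08,0.06,0.72,-0.18,-1],[0.21,-0.05,0.08,0.06,0.72,-0.18,-1],[0.21,-0.05,0.08,0.06,0.72,-0.18,-1],[0.21,-0.05,0.08,0.06,0.72,-0.18,-1]],
  ],
)

```text
time: 31.88
tool_pos: [0.5081, -0.1697, 0.2213]
tcp_rot: [-3.093, 0.35, -0.186]
wrist_force: [0.0, 0.0, -0.8]
width: 0.117
grip_force: 50.7
```

Emit:
jog_arm(
  increments=[
    [[0.21,-0.05,0.08,0.06,0.72,-0.18,-1],[0.21,-0.05,0.08,0.06,0.72,-0.18,-1],[0.21,-0.05,0.08,0.06,0.72,-0.18,-1],[0.21,-0.05,0.08,0.06,0.72,-0.18,-1],[0.21,-0.05,0.08,0.06,0.72,-0.18,-1]],
  ],
)

```text
time: 32.3
tool_pos: [0.542, -0.1683, 0.2184]
tcp_rot: [-3.033, 0.204, -0.773]
wrist_force: [0.4, 0.7, -1.3]
width: 0.119
grip_force: 50.8
```

Emit:
jog_arm(
  increments=[
    [[0.21,-0.05,0.08,0.06,0.72,-0.18,-1],[0.21,-0.05,0.08,0.06,0.72,-0.18,-1],[0.21,-0.05,0.08,0.06,0.72,-0.18,-1],[0.21,-0.05,0.08,0.06,0.72,-0.18,-1],[0.21,-0.05,0.08,0.06,0.72,-0.18,-1]],
  ],
)

```text
time: 32.72
tool_pos: [0.5696, -0.1625, 0.225]
tcp_rot: [2.888, -0.071, 1.234]
wrist_force: [0.4, 0.8, 0.3]
width: 0.117
grip_force: 50.8
```

Emit:
jog_arm(
  increments=[
    [[0,0,0,0,0,0,-1],[0,0,0,0,0,0,-1],[0,0,0,0,0,0,-1],[0,0,0,0,0,0,-1],[0,0,0,0,0,0,-1]],
  ],
)

```text
time: 33.13
tool_pos: [0.5701, -0.1626, 0.2253]
tcp_rot: [-2.889, 0.071, -1.231]
wrist_force: [-0.1, 0.7, -1.5]
width: 0.119
grip_force: 50.8
```

```bash
python3 inrod.py; python3 well.py 9.9 -13,.5,70.6 50,60,5 50,5,5
python3 - <<'E'
from h import *
im,d,p,M=cam('scene'); P=pts(p,M,d)
H,S,V=cv2.split(cv2.cvtColor(im,cv2.COLOR_BGR2HSV))
m=(H>20)&(H<35)&(S>90)&(P[...,2]>.08)&(P[...,2]<.3)&(abs(P[...,0]-.56)<.12)&(abs(P[...,1]+.2)<.12)
q=P[m]
if len(q)>10:
    c=np.median(q,0);q=q[np.linalg.norm(q-c,axis=1)<.08];c=q.mean(0);print('scene rod',len(q),c.round(4),np.linalg.svd(q-c)[2][0].round(3),q.min(0).round(3),q.max(0).round(3))
E
```

```text
n 1223 axis(tool) [ 0.988  0.001 -0.152] pitch deg 8.7 yaw err 0.1 far top end [46.   0.6 54.2] at x=0: y,z [ 0.   0.5 61.3]
axis world [ 0.574 -0.04   0.818]
t 33.18 tcp [ 0.57   -0.1626  0.2252] width 0.123 F [ 0.9  0.3 -0.2] q [-0.46 -0.09  2.31  1.11  0.35  0.2 ] rod axis [ 0.558 -0.038  0.829] want [ 0.5   -0.015  0.866]
 low end in well frame 50 [-10.9   1.3  99. ]
 low end in well frame 0 [-10.9  51.3  99. ]
 low end in well frame -50 [-10.9 101.3  99. ]
rows 5 calls 1.0: [-0.28, -0.0, 0.09, -0.01, 0.13, -0.04] TCP [ 0.553 -0.161  0.185]
rows 5 calls 1.0: [-0.36, 0.0, 0.06, 0.0, 0.0, 0.0] TCP [ 0.525 -0.161  0.138]
scene rod 54 [ 0.6226 -0.1591  0.1779] [-0.468  0.063 -0.881] [ 0.592 -0.172  0.125] [ 0.647 -0.15   0.223]
```

```bash
python3 well.py 11.5 -12.7,.5,71.5 50,65,5 50,5,5
```

```text
t 33.23 tcp [ 0.57   -0.1626  0.2251] width 0.121 F [ 0.7 -0.4 -0.5] q [-0.46 -0.09  2.31  1.11  0.35  0.2 ] rod axis [ 0.534 -0.038  0.844] want [ 0.5   -0.015  0.866]
 low end in well frame 50 [-8.3  1.3 98.8]
 low end in well frame 0 [-8.3 51.3 98.8]
 low end in well frame -50 [ -8.3 101.3  98.8]
rows 5 calls 1.0: [-0.23, -0.0, 0.08, -0.01, 0.08, -0.04] TCP [ 0.556 -0.162  0.191]
rows 5 calls 1.0: [-0.39, 0.0, 0.08, 0.0, 0.0, 0.0] TCP [ 0.526 -0.161  0.139]
```

Emit:
jog_arm(
  increments=[
    [[-0.23,0,0.08,-0.01,0.08,-0.04,-1],[-0.23,0,0.08,-0.01,0.08,-0.04,-1],[-0.23,0,0.08,-0.01,0.08,-0.04,-1],[-0.23,0,0.08,-0.01,0.08,-0.04,-1],[-0.23,0,0.08,-0.01,0.08,-0.04,-1]],
  ],
)

```text
time: 33.65
tool_pos: [0.5551, -0.1617, 0.1913]
tcp_rot: [2.851, -0.044, 1.286]
wrist_force: [0.4, 0.8, -0.1]
width: 0.117
grip_force: 50.8
```

Emit:
jog_arm(
  increments=[
    [[0,0,0,0,0,0,-1],[0,0,0,0,0,0,-1],[0,0,0,0,0,0,-1],[0,0,0,0,0,0,-1],[0,0,0,0,0,0,-1]],
  ],
)

```text
time: 34.07
tool_pos: [0.5556, -0.1618, 0.1922]
tcp_rot: [2.85, -0.044, 1.287]
wrist_force: [0.5, -1.3, -0.7]
width: 0.119
grip_force: 50.8
```

```bash
python3 inrod.py; python3 well.py 11.5 -12.7,.5,71.5 50,5,5
python3 - <<'E'
from h import *
im,d,p,M=cam('scene')
u,v=325,175
cv2.imwrite('pics/s2.png',cv2.resize(im[130:230,180:300],(720,600),interpolation=cv2.INTER_CUBIC))
E
```

```text
n 1211 axis(tool) [ 0.988  0.001 -0.152] pitch deg 8.7 yaw err 0.1 far top end [45.9  0.5 54.3] at x=0: y,z [ 0.   0.5 61.3]
axis world [ 0.54  -0.017  0.842]
t 34.12 tcp [ 0.5556 -0.1618  0.1922] width 0.116 F [-0.5  1.   0.5] q [-0.48 -0.06  2.38  1.51  0.33 -0.25] rod axis [ 0.498 -0.015  0.867] want [ 0.5   -0.015  0.866]
 low end in well frame 50 [-0.5 -0.3 65.9]
 low end in well frame 0 [-0.5 49.7 65.9]
 low end in well frame -50 [-0.5 99.7 65.9]
rows 5 calls 1.0: [-0.4, -0.0, 0.08, 0.0, -0.0, 0.0] TCP [ 0.526 -0.161  0.139]
```

View pics/s2.png

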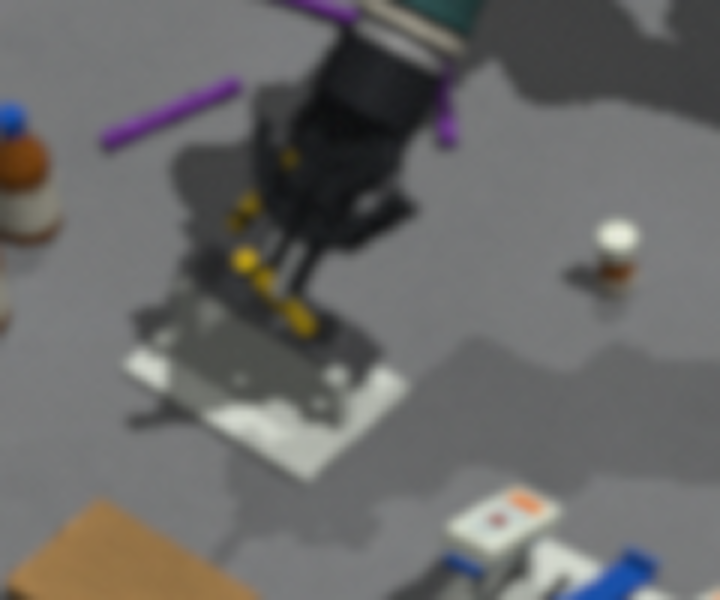

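The rod (upper end at (245,260), lower at (310,325) in the crop) points into the right-hand-side end well as seen from this side, i.e. the +y well. Inserting.

Emit:
jog_arm(
  increments=[
    [[-0.25,0,0.05,0,0,0,-1],[-0.25,0,0.05,0,0,0,-1],[-0.25,0,0.05,0,0,0,-1],[-0.25,0,0.05,0,0,0,-1],[-0.25,0,0.05,0,0,0,-1]],
  ],
)

```text
time: 34.58
tool_pos: [0.5359, -0.1611, 0.1584]
tcp_rot: [2.851, -0.045, 1.286]
wrist_force: [1.0, -0.3, -0.5]
width: 0.116
grip_force: 50.8
```

Emit:
jog_arm(
  increments=[
    [[0,0,0,0,0,0,-1],[0,0,0,0,0,0,-1],[0,0,0,0,0,0,-1],[0,0,0,0,0,0,-1],[0,0,0,0,0,0,-1]],
  ],
)

```text
time: 35.0
tool_pos: [0.5364, -0.1612, 0.1591]
tcp_rot: [2.851, -0.044, 1.287]
wrist_force: [0.4, 0.1, -0.3]
width: 0.119
grip_force: 50.8
```

```bash
python3 inrod.py; python3 well.py 11.5 -12.7,.5,71.5 50,5,5
```

```text
n 1203 axis(tool) [ 0.987 -0.001 -0.158] pitch deg 9.1 yaw err -0.1 far top end [46.   0.5 54.1] at x=0: y,z [ 0.   0.5 61.5]
axis world [ 0.534 -0.015  0.845]
t 35.05 tcp [ 0.5363 -0.1612  0.159 ] width 0.12 F [-0.3  0.8 -1.2] q [-0.51 -0.03  2.44  1.73  0.35 -0.5 ] rod axis [ 0.499 -0.015  0.867] want [ 0.5   -0.015  0.866]
 low end in well frame 50 [-0.6 -0.3 27.5]
 low end in well frame 0 [-0.6 49.7 27.5]
 low end in well frame -50 [-0.6 99.7 27.5]
rows 5 calls 1.0: [-0.15, -0.0, 0.03, 0.0, -0.0, 0.0] TCP [ 0.526 -0.161  0.139]
```

No contact; finish insertion, release, and back away along the tool axis.

Emit:
jog_arm(
  increments=[
    [[-0.17,0,0.03,0,0,0,-1],[-0.17,0,0.03,0,0,0,-1],[-0.17,0,0.03,0,0,0,-1],[-0.14,0,0.03,0,0,0,-1],[-0.06,0,0,0,0,0,-1]],
  ],
)

```text
time: 35.47
tool_pos: [0.5241, -0.1606, 0.1395]
tcp_rot: [2.852, -0.045, 1.285]
wrist_force: [-0.6, -0.4, -0.5]
width: 0.119
grip_force: 50.8
```

Emit:
jog_arm(
  increments=[
    [[0,0,0,0,0,0,-1],[0,0,0,0,0,0,-1],[0,0,0,0,0,0,-1],[0,0,0,0,0,0,-0.5],[0,0,0,0,0,0,-0.4]],
  ],
)

```text
time: 35.88
tool_pos: [0.5248, -0.1608, 0.1404]
tcp_rot: [2.851, -0.044, 1.286]
wrist_force: [0.1, 0.2, 0.1]
width: 0.299
grip_force: 0.0
```

Emit:
jog_arm(
  increments=[
    [[0,0,0,0,0,0,-0.4],[0,0,0,0,0,0,-0.4],[0,0,-0.2,0,0,0,-0.4],[0,0,-0.4,0,0,0,-0.4],[0,0,-0.6,0,0,0,-0.4]],
  ],
)

```text
time: 36.3
tool_pos: [0.4973, -0.1595, 0.1632]
tcp_rot: [2.854, -0.045, 1.284]
wrist_force: [-0.9, 0.6, -0.2]
width: 0.298
grip_force: 0.0
```

Emit:
jog_arm(
  increments=[
    [[0,0,-0.7,0,0,0,-0.4],[0,0,-0.7,0,0,0,-0.4],[0,0,-0.7,0,0,0,-0.4],[0,0,-0.5,0,0,0,-0.4],[0,0,0,0,0,0,-0.4]],
  ],
)

```text
time: 36.72
tool_pos: [0.4386, -0.1584, 0.2176]
tcp_rot: [2.847, -0.044, 1.289]
wrist_force: [1.9, -0.9, 0.5]
width: 0.299
grip_force: 0.0
```

```bash
cat > wellchk.py <<'E'
from h import *
W=Ro.from_euler('z',-1.75,degrees=True); w=W.apply([.5,0,.75**.5])
B=np.c_[W.apply([.75**.5,0,-.5]),W.apply([0,1,0]),w]
for n in ('wrist','scene'):
    im,d,p,M=cam(n); P=pts(p,M,d); H,S,V=cv2.split(cv2.cvtColor(im,cv2.COLOR_BGR2HSV))
    if n=='wrist': cv2.imwrite('pics/wc.png',im)
    for k in (50,-50):
        O=np.array([.565,-.2124,0])+W.apply([-.0282,k/1e3,.026]); Q=(P-O)@B*1000
        m=(abs(Q[...,0])<25)&(abs(Q[...,1])<20)&(Q[...,2]>58)&(Q[...,2]<200)
        y=m&(H>18)&(H<36)&(S>90)
        if y.sum()>15: q=Q[y]; print(n,k,'yellow n',y.sum(),'z range',np.percentile(q[:,2],[2,98]).round(0),'top any',np.percentile(Q[m][:,2],99).round(0),'ctr',q.mean(0).round(1),'axis',np.linalg.svd(q-q.mean(0),full_matrices=False)[2][0].round(2))
E
python3 wellchk.py; python3 plan.py
```

```text
wrist 50 yellow n 693 z range [ 59. 121.] top any 121.0 ctr [ 3.9  0.2 88.6] axis [-0.13  0.   -0.99]
scene 50 yellow n 36 z range [ 60. 125.] top any 125.0 ctr [10.6  5.1 95.5] axis [0.12 0.02 0.99]
t 36.82 tcp [ 0.4392 -0.1583  0.2162] width 0.303 grip 0.0 F [-0.2 -0.6 -0. ] q [-0.67 -0.36  2.56  1.18  0.5  -0.02]
```

```bash
python3 plan.py .4274,-.3353,.10,8,-15,.0715,15
```

```text
t 36.82 tcp [ 0.4392 -0.1583  0.2162] width 0.303 grip 0.0 F [-0.2 -0.6 -0. ] q [-0.67 -0.36  2.56  1.18  0.5  -0.02]
rows 15 calls 3.0: [-0.04, 0.38, 0.11, 0.03, -0.71, -0.11] TCP [ 0.446 -0.333  0.169]
```

Emit:
jog_arm(
  increments=[
    [[-0.04,0.38,0.11,0.03,-0.71,-0.11,-0.1],[-0.04,0.38,0.11,0.03,-0.71,-0.11,-0.1],[-0.04,0.38,0.11,0.03,-0.71,-0.11,-0.1],[-0.04,0.38,0.11,0.03,-0.71,-0.11,-0.1],[-0.04,0.38,0.11,0.03,-0.71,-0.11,-0.1]],
  ],
)

```text
time: 37.23
tool_pos: [0.4449, -0.2154, 0.1984]
tcp_rot: [3.04, 0.045, 0.728]
wrist_force: [0.7, 1.1, 0.5]
width: 0.45
grip_force: 0.0
```

Emit:
jog_arm(
  increments=[
    [[-0.04,0.38,0.11,0.03,-0.71,-0.11,-0.1],[-0.04,0.38,0.11,0.03,-0.71,-0.11,-0.1],[-0.04,0.38,0.11,0.03,-0.71,-0.11,-0.1],[-0.04,0.38,0.11,0.03,-0.71,-0.11,-0.1],[-0.04,0.38,0.11,0.03,-0.71,-0.11,-0.1]],
  ],
)

```text
time: 37.65
tool_pos: [0.4476, -0.2725, 0.182]
tcp_rot: [3.117, 0.134, 0.152]
wrist_force: [0.4, 0.3, -0.7]
width: 0.45
grip_force: 0.0
```

Emit:
jog_arm(
  increments=[
    [[-0.04,0.38,0.11,0.03,-0.71,-0.11,-0.1],[-0.04,0.38,0.11,0.03,-0.71,-0.11,-0.1],[-0.04,0.38,0.11,0.03,-0.71,-0.11,-0.1],[-0.04,0.38,0.11,0.03,-0.71,-0.11,-0.1],[-0.04,0.38,0.11,0.03,-0.71,-0.11,-0.1]],
  ],
)

```text
time: 38.07
tool_pos: [0.447, -0.33, 0.1665]
tcp_rot: [3.085, 0.217, -0.428]
wrist_force: [0.3, 0.2, -0.5]
width: 0.446
grip_force: 0.0
```

Emit:
jog_arm(
  increments=[
    [[0,0,0,0,0,0,-0.1],[0,0,0,0,0,0,-0.1],[0,0,0,0,0,0,-0.1],[0,0,0,0,0,0,-0.1],[0,0,0,0,0,0,-0.1]],
  ],
)

```text
time: 38.48
tool_pos: [0.4457, -0.3297, 0.1687]
tcp_rot: [3.084, 0.213, -0.419]
wrist_force: [0.3, -0.2, -0.2]
width: 0.453
grip_force: 0.0
```

```bash
python3 fr2.py; python3 plan.py .4274,-.3353,.006,8,-15,.0715,5
```

```text
yellow xy 413.3 -339.6 size 95.9 12.2 ang 7.2 px [261. 181.]
yellow xy 472.6 -331.1 size 11.8 5.9 ang -82.1 px [262. 116.]
rod ctr [ 415.2 -339.2] len 0.1183 yaw 7.8
t 38.53 tcp [ 0.4457 -0.3298  0.1689] width 0.448 grip 0.0 F [0.4 0.5 0.2] q [-0.59  0.27  1.88 -0.2   1.2   0.93]
rows 5 calls 1.0: [0.16, 0.02, 0.6, 0.01, 0.02, -0.0] TCP [ 0.446 -0.333  0.075]
```

View pics/fr2.png

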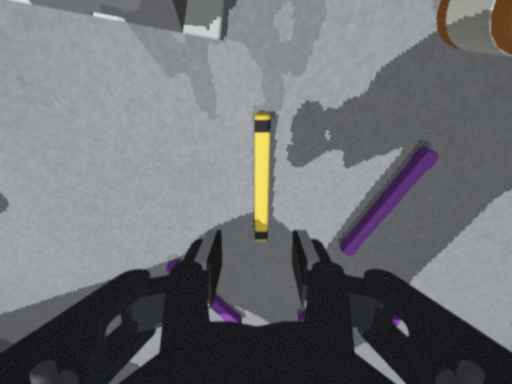

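Rod 2 centred at (262,178), measured (415.2, −339.2) mm, yaw 7.8°; purple decoys are clear of the fingers.

```bash
python3 plan.py .4271,-.3376,.006,7.8,-15,.0715,5
python3 - <<'E'
from h import *
z=np.load('fr2.npz');p=viewer.camera_params('wrist');print(onplane([(172,265),(238,320),(435,152),(345,250)],p,z['M'],.012).round(3))
E
```

```text
t 38.53 tcp [ 0.4457 -0.3298  0.1689] width 0.448 grip 0.0 F [0.4 0.5 0.2] q [-0.59  0.27  1.88 -0.2   1.2   0.93]
rows 5 calls 1.0: [0.16, 0.03, 0.61, 0.01, 0.02, 0.0] TCP [ 0.445 -0.335  0.075]
[[ 0.312 -0.264  0.012]
 [ 0.233 -0.339  0.012]
 [ 0.463 -0.47   0.012]
 [ 0.355 -0.43   0.012]]
```

Emit:
jog_arm(
  increments=[
    [[0.16,0.04,0.61,0.01,0.02,0,-0.1],[0.16,0.04,0.61,0.01,0.02,0,-0.1],[0.16,0.03,0.61,0.01,0.02,0,-0.1],[0.16,0.03,0.6,0.01,0.02,0,-0.1],[0.14,0.03,0.55,0,0.02,0,-0.1]],
  ],
)

```text
time: 38.95
tool_pos: [0.4455, -0.3355, 0.076]
tcp_rot: [3.09, 0.212, -0.403]
wrist_force: [-0.4, 0.3, 0.3]
width: 0.446
grip_force: 0.0
```

Emit:
jog_arm(
  increments=[
    [[0,0,0,0,0,0,-0.1],[0,0,0,0,0,0,-0.1],[0,0,0,0,0,0,-0.1],[0,0,0,0,0,0,-0.1],[0,0,0,0,0,0,-0.1]],
  ],
)

```text
time: 39.37
tool_pos: [0.4466, -0.3362, 0.0778]
tcp_rot: [3.089, 0.212, -0.402]
wrist_force: [-0.2, 0.2, 0.1]
width: 0.449
grip_force: 0.0
```

```bash
python3 plan.py .4271,-.3376,.006,7.8,-15,.0715,5
```

```text
t 39.37 tcp [ 0.4466 -0.3362  0.0778] width 0.449 grip 0.0 F [-0.2  0.2  0.1] q [-0.6   0.39  1.92 -0.2   1.03  0.95]
rows 5 calls 1.0: [-0.0, -0.01, 0.02, 0.0, -0.01, 0.0] TCP [ 0.445 -0.335  0.075]
```

Emit:
jog_arm(
  increments=[
    [[0,-0.03,0.08,0,0,0,-0.1],[0,0,0,0,0,0,-0.1],[0,0,0,0,0,0,-1],[0,0,0,0,0,0,-1],[0,0,0,0,0,0,-1]],
  ],
)

```text
time: 39.78
tool_pos: [0.4452, -0.335, 0.0742]
tcp_rot: [3.09, 0.212, -0.405]
wrist_force: [0.1, -0.4, -0.0]
width: 0.116
grip_force: 50.8
```

Emit:
jog_arm(
  increments=[
    [[0,0,0,0,0,0,-1],[0,0,0,0,0,0,-1],[0,0,0,0,0,0,-1],[0,0,0,0,0,0,-1],[0,0,0,0,0,0,-1]],
  ],
)

```text
time: 40.2
tool_pos: [0.4452, -0.335, 0.0741]
tcp_rot: [3.09, 0.212, -0.405]
wrist_force: [0.3, 0.3, 3.0]
width: 0.124
grip_force: 51.2
```

Emit:
jog_arm(
  increments=[
    [[-0.2,0,-0.8,0,0,0,-1],[-0.25,0,-0.9,0,0,0,-1],[-0.25,0,-0.9,0,0,0,-1],[-0.25,0,-0.9,0,0,0,-1],[-0.25,0,-0.9,0,0,0,-1]],
  ],
)

```text
time: 40.62
tool_pos: [0.4437, -0.3346, 0.2112]
tcp_rot: [3.091, 0.213, -0.407]
wrist_force: [0.4, -0.5, -0.5]
width: 0.118
grip_force: 50.8
```

Emit:
jog_arm(
  increments=[
    [[-0.1,0,-0.4,0,0,0,-1],[-0.1,0,-0.4,0,0,0,-1],[-0.1,0,-0.3,0,0,0,-1],[0,0,0,0,0,0,-1],[0,0,0,0,0,0,-1]],
  ],
)

```text
time: 41.03
tool_pos: [0.4438, -0.3348, 0.244]
tcp_rot: [3.091, 0.212, -0.407]
wrist_force: [-0.1, -0.5, -0.9]
width: 0.117
grip_force: 50.8
```

```bash
python3 inrod.py;  python3 well.py 11.5 -12.7,.5,71.5 -50,105,15
```

```text
n 1144 axis(tool) [ 0.986 -0.001 -0.169] pitch deg 9.7 yaw err -0.1 far top end [45.   0.4 54.1] at x=0: y,z [ 0.   0.5 61.8]
axis world [ 0.986  0.138 -0.092]
t 41.08 tcp [ 0.4436 -0.3346  0.2434] width 0.119 F [ 0.9  0.1 -0.2] q [-0.6   0.19  1.82 -0.18  1.33  0.89] rod axis [ 0.989  0.137 -0.062] want [ 0.5   -0.015  0.866]
 low end in well frame 50 [-232.5 -191.4   45.1]
 low end in well frame 0 [-232.5 -141.4   45.1]
 low end in well frame -50 [-232.5  -91.4   45.1]
rows 15 calls 3.0: [0.29, -0.14, 0.12, -0.03, 0.7, 0.11] TCP [ 0.573 -0.262  0.226]
```

Emit:
jog_arm(
  increments=[
    [[0.29,-0.14,0.1,-0.03,0.7,0.11,-1],[0.29,-0.14,0.1,-0.03,0.7,0.11,-1],[0.29,-0.14,0.1,-0.03,0.7,0.11,-1],[0.29,-0.14,0.1,-0.03,0.7,0.11,-1],[0.29,-0.14,0.1,-0.03,0.7,0.11,-1]],
  ],
)

```text
time: 41.5
tool_pos: [0.4822, -0.3088, 0.2227]
tcp_rot: [3.121, 0.127, 0.168]
wrist_force: [0.6, 0.3, -0.9]
width: 0.118
grip_force: 50.8
```

Emit:
jog_arm(
  increments=[
    [[0.29,-0.14,0.1,-0.03,0.7,0.11,-1],[0.29,-0.14,0.1,-0.03,0.7,0.11,-1],[0.29,-0.14,0.1,-0.03,0.7,0.11,-1],[0.29,-0.14,0.1,-0.03,0.7,0.11,-1],[0.29,-0.14,0.1,-0.03,0.7,0.11,-1]],
  ],
)

```text
time: 41.92
tool_pos: [0.5264, -0.2853, 0.2187]
tcp_rot: [3.042, 0.038, 0.735]
wrist_force: [0.3, 0.1, -0.6]
width: 0.12
grip_force: 50.8
```

Emit:
jog_arm(
  increments=[
    [[0.29,-0.14,0.12,-0.03,0.7,0.11,-1],[0.29,-0.14,0.12,-0.03,0.7,0.11,-1],[0.29,-0.14,0.12,-0.03,0.7,0.11,-1],[0.29,-0.14,0.12,-0.03,0.7,0.11,-1],[0.29,-0.14,0.12,-0.03,0.7,0.11,-1]],
  ],
)

```text
time: 42.33
tool_pos: [0.5713, -0.2645, 0.2287]
tcp_rot: [2.862, -0.052, 1.273]
wrist_force: [1.2, 0.6, 0.7]
width: 0.118
grip_force: 50.8
```

Emit:
jog_arm(
  increments=[
    [[0,0,0,0,0,0,-1],[0,0,0,0,0,0,-1],[0,0,0,0,0,0,-1],[0,0,0,0,0,0,-1],[0,0,0,0,0,0,-1]],
  ],
)

```text
time: 42.75
tool_pos: [0.5724, -0.2654, 0.2314]
tcp_rot: [2.861, -0.047, 1.272]
wrist_force: [0.4, 0.3, 0.3]
width: 0.122
grip_force: 50.8
```

```bash
python3 inrod.py;  python3 well.py 11.5 -12.7,.5,71.5 -50,65,5 -50,4,5
```

```text
n 1208 axis(tool) [ 0.988 -0.002 -0.153] pitch deg 8.8 yaw err -0.1 far top end [46.   0.4 53.8] at x=0: y,z [ 0.   0.5 60.9]
axis world [ 0.548 -0.018  0.836]
t 42.8 tcp [ 0.5725 -0.2654  0.2315] width 0.116 F [-0.   1.2  0.5] q [-0.67  0.01  2.22  1.22  0.49 -0.06] rod axis [ 0.508 -0.019  0.861] want [ 0.5   -0.015  0.866]
 low end in well frame 50 [  -3.8 -103.   109.3]
 low end in well frame 0 [ -3.8 -53.  109.3]
 low end in well frame -50 [ -3.8  -3.  109.3]
rows 5 calls 1.0: [-0.29, -0.02, 0.08, -0.0, 0.02, -0.01] TCP [ 0.553 -0.262  0.191]
rows 5 calls 1.0: [-0.4, -0.0, 0.08, 0.0, 0.0, 0.0] TCP [ 0.522 -0.261  0.138]
```

Emit:
jog_arm(
  increments=[
    [[-0.29,-0.02,0.08,0,0.02,-0.01,-1],[-0.29,-0.02,0.08,0,0.02,-0.01,-1],[-0.29,-0.02,0.08,0,0.02,-0.01,-1],[-0.29,-0.02,0.08,0,0.02,-0.01,-1],[-0.29,-0.02,0.08,0,0.02,-0.01,-1]],
  ],
)

```text
time: 43.22
tool_pos: [0.5523, -0.2617, 0.1908]
tcp_rot: [2.852, -0.04, 1.287]
wrist_force: [0.7, -0.2, 0.3]
width: 0.118
grip_force: 50.8
```

Emit:
jog_arm(
  increments=[
    [[0,0,0,0,0,0,-1],[0,0,0,0,0,0,-1],[0,0,0,0,0,0,-1],[0,0,0,0,0,0,-1],[0,0,0,0,0,0,-1]],
  ],
)

```text
time: 43.63
tool_pos: [0.5529, -0.2618, 0.1917]
tcp_rot: [2.851, -0.04, 1.288]
wrist_force: [0.5, -0.9, 0.1]
width: 0.119
grip_force: 50.8
```

```bash
python3 inrod.py;  python3 well.py 11.5 -12.7,.5,71.5 -50,4,5
```

```text
n 1204 axis(tool) [ 0.988 -0.002 -0.155] pitch deg 8.9 yaw err -0.1 far top end [46.1  0.4 53.7] at x=0: y,z [ 0.   0.5 60.9]
axis world [ 0.537 -0.012  0.844]
t 43.68 tcp [ 0.5528 -0.2617  0.1915] width 0.121 F [ 0.3  0.1 -0.1] q [-0.69  0.04  2.29  1.41  0.49 -0.3 ] rod axis [ 0.498 -0.013  0.867] want [ 0.5   -0.015  0.866]
 low end in well frame 50 [ 1.000e-01 -1.002e+02  6.560e+01]
 low end in well frame 0 [  0.1 -50.2  65.6]
 low end in well frame -50 [ 0.1 -0.2 65.6]
rows 5 calls 1.0: [-0.4, -0.0, 0.08, -0.0, -0.0, 0.0] TCP [ 0.522 -0.261  0.138]
```

Same alignment as before; insert, release, retreat.

Emit:
jog_arm(
  increments=[
    [[-0.25,0,0.05,0,0,0,-1],[-0.25,0,0.05,0,0,0,-1],[-0.25,0,0.05,0,0,0,-1],[-0.25,0,0.05,0,0,0,-1],[-0.25,0,0.05,0,0,0,-1]],
  ],
)

```text
time: 44.1
tool_pos: [0.5333, -0.261, 0.1579]
tcp_rot: [2.852, -0.04, 1.288]
wrist_force: [-0.8, -0.1, 0.9]
width: 0.119
grip_force: 50.8
```

Emit:
jog_arm(
  increments=[
    [[-0.17,0,0.03,0,0,0,-1],[-0.17,0,0.03,0,0,0,-1],[-0.17,0,0.03,0,0,0,-1],[-0.14,0,0.03,0,0,0,-1],[-0.06,0,0,0,0,0,-1]],
  ],
)

```text
time: 44.52
tool_pos: [0.5213, -0.2604, 0.1386]
tcp_rot: [2.853, -0.041, 1.286]
wrist_force: [-0.4, -0.2, 0.2]
width: 0.12
grip_force: 50.8
```

Emit:
jog_arm(
  increments=[
    [[0,0,0,0,0,0,-1],[0,0,0,0,0,0,-1],[0,0,0,0,0,0,-1],[0,0,0,0,0,0,-0.5],[0,0,0,0,0,0,-0.4]],
  ],
)

```text
time: 44.93
tool_pos: [0.522, -0.2607, 0.1397]
tcp_rot: [2.852, -0.04, 1.288]
wrist_force: [0.4, 0.1, -0.1]
width: 0.302
grip_force: 0.0
```

Emit:
jog_arm(
  increments=[
    [[0,0,0,0,0,0,-0.4],[0,0,0,0,0,0,-0.4],[0,0,-0.2,0,0,0,-0.4],[0,0,-0.4,0,0,0,-0.4],[0,0,-0.6,0,0,0,-0.4]],
  ],
)

```text
time: 45.35
tool_pos: [0.4943, -0.2592, 0.1625]
tcp_rot: [2.855, -0.04, 1.285]
wrist_force: [0.7, -0.0, 1.1]
width: 0.298
grip_force: 0.0
```

Emit:
jog_arm(
  increments=[
    [[0,0,-0.7,0,0,0,-0.4],[0,0,-0.7,0,0,0,-0.4],[0,0,-0.7,0,0,0,-0.4],[0,0,-0.5,0,0,0,-0.4],[0,0,0,0,0,0,-0.4]],
  ],
)

```text
time: 45.77
tool_pos: [0.4354, -0.2588, 0.217]
tcp_rot: [2.848, -0.04, 1.289]
wrist_force: [0.4, 0.2, -0.3]
width: 0.3
grip_force: 0.0
```

```bash
python3 wellchk.py; python3 plan.py .42,-.19,.35,0,0,0
```

```text
wrist 50 yellow n 869 z range [ 59. 119.] top any 119.0 ctr [ 4.2 10.1 86.1] axis [-0.12 -0.2  -0.97]
wrist -50 yellow n 717 z range [ 60. 121.] top any 121.0 ctr [ 4.   0.3 88.9] axis [0.13 0.01 0.99]
scene -50 yellow n 29 z range [ 63. 123.] top any 123.0 ctr [10.6  6.4 96.9] axis [ 0.13 -0.03  0.99]
t 45.87 tcp [ 0.4361 -0.2585  0.2154] width 0.304 grip 0.0 F [ 0.9 -0.8  0.4] q [-0.9  -0.2   2.45  1.22  0.66 -0.23]
rows 10 calls 2.0: [0.16, -0.23, -0.44, 0.01, -0.81, -0.03] TCP [ 0.42 -0.19  0.35]
```

View pics/wc.png

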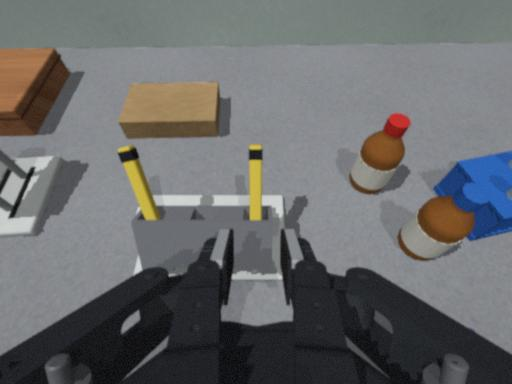

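Both rods stand on the well floors, the left one (at (140,185)) leaning within its slack. Now the switch.

Emit:
jog_arm(
  increments=[
    [[0.16,-0.23,-0.44,0,-0.81,-0.03,-0.4],[0.16,-0.23,-0.44,0,-0.81,-0.03,-0.4],[0.16,-0.23,-0.44,0,-0.81,-0.03,-0.4],[0.16,-0.23,-0.44,0,-0.81,-0.03,-0.4],[0.16,-0.23,-0.44,0,-0.81,-0.03,-0.4]],
  ],
)

```text
time: 46.28
tool_pos: [0.4159, -0.2247, 0.2726]
tcp_rot: [3.052, -0.018, 0.719]
wrist_force: [1.0, 0.6, -1.2]
width: 0.301
grip_force: 0.0
```

Emit:
jog_arm(
  increments=[
    [[0.16,-0.23,-0.44,0,-0.81,-0.03,-1],[0.16,-0.23,-0.44,0,-0.81,-0.03,-1],[0.16,-0.23,-0.44,0,-0.81,-0.03,-1],[0.16,-0.23,-0.44,0,-0.81,-0.03,-1],[0.16,-0.23,-0.44,0,-0.81,-0.03,-1]],
  ],
)

```text
time: 46.7
tool_pos: [0.4207, -0.1893, 0.3427]
tcp_rot: [3.134, 0.008, 0.063]
wrist_force: [0.6, -0.1, 0.4]
width: 0.0
grip_force: 0.0
```

```bash
python3 wellchk.py; python3 plan.py .42,.38,.3,3,0,0,25
```

```text
wrist 50 yellow n 574 z range [ 59. 108.] top any 113.0 ctr [ 3.7 10.6 84.8] axis [-0.11 -0.21 -0.97]
wrist -50 yellow n 585 z range [ 59. 109.] top any 117.0 ctr [ 4.3  1.3 85.8] axis [0.12 0.   0.99]
scene -50 yellow n 30 z range [ 66. 122.] top any 123.0 ctr [10.6  6.3 95.5] axis [ 0.13 -0.07  0.99]
t 46.8 tcp [ 0.4235 -0.1894  0.3441] width 0.001 grip 0.0 F [ 1.2 -0.6  0.3] q [-0.48 -0.19  2.    0.02  1.29  1.08]
rows 25 calls 5.0: [0.02, -0.76, 0.06, 0.0, -0.02, -0.02] TCP [0.42 0.38 0.3 ]
```

Emit:
jog_arm(
  increments=[
    [[0.02,-0.95,0.07,0,-0.03,-0.03,-1],[0.02,-0.95,0.07,0,-0.03,-0.03,-1],[0.02,-0.95,0.07,0,-0.03,-0.03,-1],[0.02,-0.95,0.07,0,-0.03,-0.03,-1],[0.02,-0.95,0.07,0,-0.03,-0.03,-1]],
  ],
)

```text
time: 47.22
tool_pos: [0.4214, -0.0464, 0.3287]
tcp_rot: [3.135, 0.031, 0.043]
wrist_force: [1.0, 0.8, -0.8]
width: -0.002
grip_force: 0.0
```

Emit:
jog_arm(
  increments=[
    [[0.02,-0.95,0.07,0,-0.03,-0.03,-1],[0.02,-0.95,0.07,0,-0.03,-0.03,-1],[0.02,-0.95,0.07,0,-0.03,-0.03,-1],[0.02,-0.95,0.07,0,-0.03,-0.03,-1],[0.02,-0.95,0.07,0,-0.03,-0.03,-1]],
  ],
)

```text
time: 47.63
tool_pos: [0.4208, 0.096, 0.3172]
tcp_rot: [3.134, 0.056, 0.018]
wrist_force: [0.9, -0.1, 0.7]
width: 0.001
grip_force: 0.0
```

Emit:
jog_arm(
  increments=[
    [[0.02,-0.95,0.07,0,-0.03,-0.03,-1],[0.02,-0.95,0.07,0,-0.03,-0.03,-1],[0.02,-0.95,0.07,0,-0.03,-0.03,-1],[0.02,-0.95,0.07,0,-0.03,-0.03,-1],[0.02,-0.95,0.07,0,-0.03,-0.03,-1]],
  ],
)

```text
time: 48.05
tool_pos: [0.4181, 0.2383, 0.3054]
tcp_rot: [3.133, 0.081, -0.007]
wrist_force: [0.4, 0.1, -0.4]
width: 0.002
grip_force: 0.0
```

Emit:
jog_arm(
  increments=[
    [[0.02,-0.95,0.07,0,-0.03,-0.03,-1],[0.02,-0.95,0.07,0,-0.03,-0.03,-1],[0.02,-0.95,0.07,0,-0.03,-0.03,-1],[0.02,-0.95,0.07,0,-0.03,-0.03,-1],[0.02,-0.95,0.07,0,-0.03,-0.03,-1]],
  ],
)

```text
time: 48.47
tool_pos: [0.413, 0.3804, 0.2934]
tcp_rot: [3.131, 0.105, -0.033]
wrist_force: [0.2, -0.9, 0.5]
width: -0.0
grip_force: 0.0
```

Emit:
jog_arm(
  increments=[
    [[0,0,0,0,0,0,-1],[0,0,0,0,0,0,-1],[0,0,0,0,0,0,-1],[0,0,0,0,0,0,-1],[0,0,0,0,0,0,-1]],
  ],
)

```text
time: 48.88
tool_pos: [0.4139, 0.3783, 0.2956]
tcp_rot: [3.131, 0.102, -0.03]
wrist_force: [-0.4, -0.8, 0.5]
width: 0.002
grip_force: 0.0
```

```bash
cat > sw.py <<'E'
from h import *
im,d,p,M=cam('wrist'); P=pts(p,M,d); H,S,V=cv2.split(cv2.cvtColor(im,cv2.COLOR_BGR2HSV)); cv2.imwrite('pics/sw.png',im)
g=(H>45)&(H<80)&(S>110)&(P[...,2]>.05)&(P[...,2]<.13)
q=P[g]; r=q-M[:3,3]; r/=np.linalg.norm(r,axis=1)[:,None]
c=np.median(q,0); from scipy.optimize import least_squares
f=least_squares(lambda x:np.linalg.norm(q-x,axis=1)-.013,c-[0,0,.01],loss='soft_l1',f_scale=.002); print('ball',len(q),f.x.round(4),'top',np.percentile(q[:,2],98).round(4))
m=(V<70)&(abs(P[...,2]-.025)<.004)&(abs(P[...,0]-.506)<.06)&(abs(P[...,1]-.4)<.05)
m=cv2.morphologyEx(m.astype(np.uint8),cv2.MORPH_OPEN,np.ones((3,3)))>0
print('block',cv2.minAreaRect(P[m][:,:2].astype(np.float32)*1000),m.sum())
E
python3 sw.py; python3 plan.py .415,.392,.155,3,0,0
```

```text
ball 566 [0.471  0.4028 0.0938] top 0.1074
block ((507.2994384765625, 404.1384582519531), (66.92887878417969, 48.40935516357422), 3.8289408683776855) 1810
t 48.93 tcp [0.4139 0.3784 0.2958] width 0.001 grip 0.0 F [-0.1 -0.2  0.9] q [0.69 0.06 1.85 0.   1.25 2.2 ]
rows 5 calls 1.0: [0.02, -0.09, 0.94, 0.02, 0.04, 0.02] TCP [0.415 0.392 0.155]
```

Emit:
jog_arm(
  increments=[
    [[0.02,-0.14,0.8,0.02,0.04,0.02,-1],[0.02,-0.14,0.95,0.02,0.04,0.02,-1],[0.02,-0.14,0.95,0.02,0.04,0.02,-1],[0.02,-0.14,0.95,0.02,0.04,0.02,-1],[0.02,-0.13,0.95,0.02,0.04,0.02,-1]],
  ],
)

```text
time: 49.35
tool_pos: [0.4145, 0.3992, 0.1572]
tcp_rot: [-3.137, -0.086, -0.005]
wrist_force: [0.6, -0.3, 0.5]
width: -0.006
grip_force: 0.0
```

Emit:
jog_arm(
  increments=[
    [[0,0,0,0,0,0,-1],[0,0,0,0,0,0,-1],[0,0,0,0,0,0,-1],[0,0,0,0,0,0,-1],[0,0,0,0,0,0,-1]],
  ],
)

```text
time: 49.77
tool_pos: [0.4155, 0.4004, 0.1604]
tcp_rot: [-3.136, -0.087, -0.008]
wrist_force: [-0.9, 1.0, -0.1]
width: 0.003
grip_force: 0.0
```

```bash
python3 plan.py .520,.4055,.156,3.5,0,0,10
```

```text
t 49.77 tcp [0.4155 0.4004 0.1604] width 0.003 grip 0.0 F [-0.9  1.  -0.1] q [0.72 0.21 1.96 0.   0.97 2.24]
rows 10 calls 2.0: [0.35, 0.0, 0.02, -0.0, -0.01, -0.01] TCP [0.52  0.406 0.156]
```

Emit:
jog_arm(
  increments=[
    [[0.35,0,0.03,0,0,0,-1],[0.35,0,0.03,0,0,0,-1],[0.35,0,0.03,0,0,0,-1],[0.35,0,0.02,0,0,0,-1],[0.35,0,0.02,0,0,0,-1]],
  ],
)

```text
time: 50.18
tool_pos: [0.4678, 0.4025, 0.154]
tcp_rot: [-3.138, -0.087, -0.003]
wrist_force: [-1.2, 0.9, 1.0]
width: 0.001
grip_force: 0.7
```

Emit:
jog_arm(
  increments=[
    [[0.35,0,0,0,0,0,-1],[0.35,0,0,0,0,0,-1],[0.35,0,0,0,0,0,-1],[0.35,0,0,0,0,0,-1],[0.3,0,0,0,0,0,-1]],
  ],
)

```text
time: 50.6
tool_pos: [0.5185, 0.4052, 0.1536]
tcp_rot: [-3.139, -0.087, -0.002]
wrist_force: [-1.5, -0.2, -1.1]
width: 0.001
grip_force: 0.6
```

```bash
python3 sw.py; python3 plan.py .524,.4055,.156,3.5,0,0,5
```

```text
ball 2203 [0.5419 0.4063 0.0945] top 0.1079
block ((514.8391723632812, 404.42626953125), (55.32421112060547, 48.78065872192383), 2.764707088470459) 1507
t 50.65 tcp [0.5201 0.4053 0.1539] width -0.003 grip 0.2 F [ 1.2 -0.1  0.1] q [ 0.62  0.36  1.77 -0.    1.01  2.14]
rows 5 calls 1.0: [0.03, 0.0, -0.01, -0.0, -0.01, -0.01] TCP [0.524 0.406 0.156]
```

View pics/sw.png

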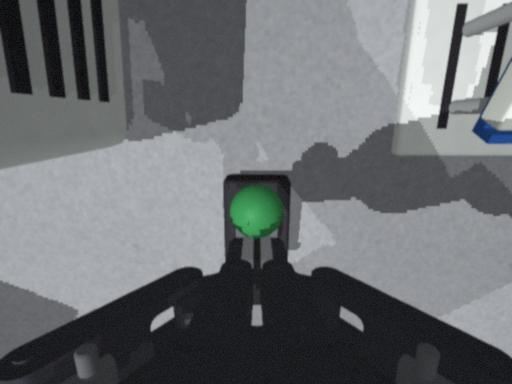

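Ball now at (257,210) in view, 71 mm over; push a bit further until the stop is felt.

Emit:
jog_arm(
  increments=[
    [[0.08,0,0,0,0,0,-1],[0.08,0,0,0,0,0,-1],[0.05,0,0,0,0,0,-1],[0,0,0,0,0,0,-1],[0,0,0,0,0,0,-1]],
  ],
)

```text
time: 51.07
tool_pos: [0.5224, 0.4055, 0.1537]
tcp_rot: [-3.139, -0.088, 0.001]
wrist_force: [-5.2, 0.5, 0.6]
width: -0.003
grip_force: 2.5
```

```bash
python3 sw.py; python3 plan.py
```

```text
ball 2151 [0.5454 0.4064 0.0926] top 0.106
block ((516.6044921875, 404.4593505859375), (51.714111328125, 48.74306106567383), 2.920222520828247) 1186
t 51.12 tcp [0.5224 0.4055 0.1537] width 0.003 grip 2.7 F [-5.5 -0.8  0.4] q [0.62 0.36 1.77 0.   1.01 2.14]
```

Emit:
jog_arm(
  increments=[
    [[0.08,0,0,0,0,0,-1],[0.05,0,0,0,0,0,-1],[0,0,0,0,0,0,-1],[0,0,0,0,0,0,-1],[0,0,0,0,0,0,-1]],
  ],
)

```text
time: 51.53
tool_pos: [0.5232, 0.4056, 0.1535]
tcp_rot: [3.14, 0.088, -0.011]
wrist_force: [-15.4, -1.1, 6.9]
width: 0.003
grip_force: 7.6
```

Emit:
jog_arm(
  increments=[
    [[-0.4,0,0,0,0,0,-1],[-0.5,0,0,0,0,0,-1],[-0.6,0,0,0,0,0,-1],[-0.6,0,0,0,0,0,-1],[-0.6,0,0,0,0,0,-1]],
  ],
)

```text
time: 51.95
tool_pos: [0.4469, 0.4017, 0.1546]
tcp_rot: [-3.137, -0.088, -0.008]
wrist_force: [-0.0, 0.3, -0.1]
width: -0.001
grip_force: 0.0
```

Emit:
jog_arm(
  increments=[
    [[0,0,-0.9,0,0,0,-1],[0,0,-0.9,0,0,0,-1],[0,0,-0.9,0,0,0,-1],[0,0,-0.9,0,0,0,-1],[0,0.3,-0.9,0,0,0,-1]],
  ],
)

```text
time: 52.37
tool_pos: [0.4475, 0.3933, 0.2911]
tcp_rot: [-3.136, -0.089, -0.009]
wrist_force: [0.0, -0.7, 0.4]
width: -0.002
grip_force: 0.0
```

Emit:
jog_arm(
  increments=[
    [[0,0,0,0,0,0,-1],[0,0,0,0,0,0,-1],[0,0,0,0,0,0,-1],[0,0,0,0,0,0,-1],[0,0,0,0,0,0,-1]],
  ],
)

```text
time: 52.78
tool_pos: [0.4465, 0.3918, 0.2871]
tcp_rot: [-3.14, -0.088, -0.0]
wrist_force: [-0.1, 0.0, -0.4]
width: -0.0
grip_force: 0.0
```

```bash
python3 sw.py; python3 ribchk.py; python3 wellchk.py
python3 - <<'E'
from h import *
im,d,p,M=cam('top'); cv2.imwrite('pics/topend.png',im[100:300])
E
```

```text
ball 652 [0.5456 0.4065 0.0928] top 0.1061
block ((507.7914123535156, 403.8907470703125), (67.89937591552734, 49.00389099121094), 3.433171272277832) 1740
112.5 1753 ctr [-19.5   0.6] size [37.2 30.5] ang 89.7 top z 16.9 slopes [ 0.8 -1.4]
37.5 1772 ctr [-21.2   0.6] size [34.1 36.8] ang 1.1 top z 17.1 slopes [ 1.1 -3.1]
-37.5 none 0
-112.5 none 0
scene -50 yellow n 33 z range [ 59. 125.] top any 126.0 ctr [10.7  6.5 92.7] axis [-0.11 -0.   -0.99]
```

View pics/topend.png

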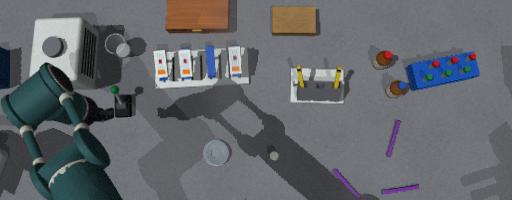

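The final top view shows cases on three ribs at (163,65), (186,65) and (236,62). Both rods are in their wells at (307,75) and (335,75), and the switch ball has been thrown over to (115,90). Nothing else moved.

```bash
python3 -c "
from workcell import bot
print(bot.finish_job())"
```

```text
the job is handed in; nothing more can be done
None
```

The job is done and handed in at about 53 s: the three white cases lie flat on their ribs, the two yellow rods stand on the floors of separate wells (one leaning about 11° sideways), and the switch was then thrown to its on stop.

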